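# Swap and lock the backup drives in their travel cradle

### The arm

A 6-joint arm with a two-finger parallel gripper is mounted at the origin on a cart in front of the work surface, level with it; the furniture and walls round the work are solid. World frame = base frame: x ahead of the robot, y to its left, z up, the work surface at z = 0. Lengths are in m, angles in rad, forces in N, time in s.
With the tool pointing down it reaches from about 0.3 to 0.775 m from the base axis. Payload 14.6 kg.
Tool frame: the origin (TCP) lies between the finger pads; the fingertips stand 8 mm ahead of it and the grasp point (between the pads) lies 11 mm behind it (ctrl.tip_reach is the distance from the TCP to the fingertips, in m); y points along the fingers, z is the direction in which the jaws open and shut, and the axes are right-handed (so a half turn about y gives the same grasp; the last joint's range is limited). The gripper opens to 94 mm and grips with 3 to 60 N. Pads are 16 mm wide; open, the fingers measure 119 mm over their backs; the gripper's body (75 mm by 177 mm) begins 78 mm behind the grasp point.
Start: joints at [-1.369, 0.3, 1.521, -0, 1.321, -0.067], TCP at [0.146, -0.53, 0.213] pointing down, gripper open.
Joint ranges: [-3.03, 3.03], [-0.79, 2.21], [0.23, 2.52], [-1.04, 4.18], [0, 3.07], [-2.55, 2.55]. Speed limits (rad/s): [2.22, 2.22, 2.57, 3.14, 3.14, 3.14].

### API

Orientations are given as [roll, pitch, yaw] about the fixed x, y, z axes, in that order (R = Rz(yaw) Ry(pitch) Rx(roll)).
In Python, from station import ctrl gives the robot as it stands.
- The arm moves only by the tool play_rows, never from a script. Its arguments are lists of equal length, an entry for each row: "twist": the turn, a rotation vector about the world's x, y, z as a fraction of full scale, a list of three; "travel": the shift along the world's x, y, z as a fraction of full scale, a list of three; "grip": the gripper's target within -1 to 1 (shut at 1, half-way at 0, fully open at -1). A call has 1 to 12 rows; each row shifts and turns the commanded pose from where the row before left it; what a row does not reach is not made up. Full scale, the value 1, is 5 cm for a shift and 90 degrees for a turn. A row lasts 1/10 s, in which the tool goes at most 50 mm and 8.59 degrees, less where a joint would pass 70% of its speed; a pose out of reach is approached as far as the arm can. A call with a number of a shift or a turn outside -1 to 1 is refused whole. A call with a gripper value outside its range is refused whole. The fingers move at their own pace and stop on an object; "force" is the grip in N (left out, the last holds). Time passes only in rows, so rows that do not move let the fingers close. It gives the time, the measured TCP pose, the force and the opening at its end, in the units of the state.
- ctrl.get_obs(): the state, without advancing time (a new reading comes with each control period).
- ctrl.camera(name): name is "scene" or "top"; returns a dict with "img" (400x640x3 uint8, red, green, blue), "vfov" (degrees; the focal length in pixels is half the picture's height over the tangent of half this angle, whatever the lens; pixels are square), "cx", "cy" (the principal point, pixels), "rvec" (rotation vector, rad) and "tvec" (3), from world to camera coordinates, as OpenCV has them. Camera axes: x right, y down, z forward; pixel columns grow to the right and rows downward; lengths in m; the calibration is good to about 2 mm. A picture is of the moment at which its call begins. There is no depth.
- ctrl.hand_in(): hands the job in, once; it reports no verdict.
Trained networks look in a picture, given as the dict that the camera call returned (one of the last four; its "shot" number tells which), for a name from the list of things; names that differ only in an ending like _2 or _b are one class to them, and where a whole thing is asked for, a point or a joint stands for the part that bears it (a point fixed in the world has none). Each returns a list of dicts, best first, with "confidence" (0 to 1); they miss things now and then, are a little off and sometimes report something else, mostly with a low value. They report only what shows in the picture. A call takes as long as a camera call. They do not tell look-alikes from the thing itself.
- ctrl.boxes_of(name, picture): "point" ([column, row] in pixels, amid what is visible of it).
- ctrl.trace(name, picture): "pixels" (400x640 bool, what is visible of it) and "point" ([column, row] in pixels, amid what is visible of it).
The state is a dict: "time_s": time; "qpos": joint angles; "joint_vel": joint speeds; "tau": joint torques, N m; "ee_pos": TCP position; "eef_rot": TCP orientation; "force": force on the tool from outside, world axes, zero at the start; "moment": the same for the moment, N m; "grip_width": finger opening in m.
Only numpy, scipy, OpenCV 4.12 (cv2) and the standard library are available. Lean on these libraries where they do the work, as an engineer would, in place of code of your own. Each camera call takes 0.05 s, during which the arm holds its last target.

### The job

Make the travel cradle ready for tonight's off-site backup: pull the pin from last week's drive (orange bands), draw that drive out and lay it flat on the desk clear of the cradle. Slide every other drive into a bay, tongue first under the lock bridge and fully home, and lock each with a red pin dropped through bridge and tongue until its collar lies flat on the bridge; the hole below is hidden and a few millimetres off-centre, so feel about for it with the pin. A pin left over goes upright into the pin stand; leave the stapler, pen and eraser where they are.

Things in the scene. Friction and masses are not known exactly. Their poses are not given: they have to be found in the camera images.
- cradle: grey travel cradle 191 x 200 x 57 mm, fixed. Origin: on the desk below the bridge's middle opening; x the way drives are pushed in. At x -151 to -26 mm a deck, 30 mm high, with three bays at y = 62, 0, -62 mm, 49 wide between rails 8 mm above the deck. At x -26 to 40 an aluminium lock bridge over all bays, underside 47, top 57 mm high, with a square opening 28 x 28 mm over each bay at x = 0
- bay1_home (a point): bay 1 of the cradle (at y = +62 mm in its frame), point on its deck: a drive's origin lies here, drive x along cradle x, when fully home. Only the tongue fits under the bridge; the enclosure then stops against the bridge's front edge, the tongue's window under the opening
- bay2_home (a point): bay 2 of the cradle (at y = +0 mm in its frame), point on its deck: a drive's origin lies here, drive x along cradle x, when fully home. Only the tongue fits under the bridge; the enclosure then stops against the bridge's front edge, the tongue's window under the opening
- bay3_home (a point): bay 3 of the cradle (at y = -62 mm in its frame), point on its deck: a drive's origin lies here, drive x along cradle x, when fully home. Only the tongue fits under the bridge; the enclosure then stops against the bridge's front edge, the tongue's window under the opening
- bay1_eye (a point): centre of the bridge's opening over bay 1, level with the bridge's top. Below lies a black block, its flat top 28.5 mm over the desk, with a blind round hole 15 mm wide, 20.5 mm deep, its centre anywhere up to 4.5 mm off this point in cradle x and in y. On the block a pin's origin stands 76.5 mm over the desk; in the hole it drops to 57, the collar on the bridge
- bay2_eye (a point): centre of the bridge's opening over bay 2, level with the bridge's top. Below lies a black block, its flat top 28.5 mm over the desk, with a blind round hole 15 mm wide, 20.5 mm deep, its centre anywhere up to 4.5 mm off this point in cradle x and in y. On the block a pin's origin stands 76.5 mm over the desk; in the hole it drops to 57, the collar on the bridge
- bay3_eye (a point): centre of the bridge's opening over bay 3, level with the bridge's top. Below lies a black block, its flat top 28.5 mm over the desk, with a blind round hole 15 mm wide, 20.5 mm deep, its centre anywhere up to 4.5 mm off this point in cradle x and in y. On the block a pin's origin stands 76.5 mm over the desk; in the hole it drops to 57, the collar on the bridge
- pin_stand: dark wooden block 150 x 50 x 58 mm, fixed to the desk, origin at the centre of its underside, x along its length. Three square holes, 15 mm wide and 52 mm deep, at x = -48, 0, +48 mm hold lock pins, collars resting on its top; the hole at +48 is empty at first
- drive_a: backup drive, blue bands on top. Origin: centre of the underside of its silver enclosure, 86 (x) x 44 x 22 mm. A steel tongue, 42 wide, 11 high, underside level with the enclosure's, sticks out at x 43 to 96, with a window x 54 to 84, y -15 to 15. Black upright grip over the origin, 46 (x) x 14 thick (y), 22 to 52 mm high: take it across y. About 0.2 kg. One drive may be absent (None)
- drive_b: backup drive, yellow bands on top. Origin: centre of the underside of its silver enclosure, 86 (x) x 44 x 22 mm. A steel tongue, 42 wide, 11 high, underside level with the enclosure's, sticks out at x 43 to 96, with a window x 54 to 84, y -15 to 15. Black upright grip over the origin, 46 (x) x 14 thick (y), 22 to 52 mm high: take it across y. About 0.2 kg. One drive may be absent (None)
- drive_c: backup drive, green bands on top. Origin: centre of the underside of its silver enclosure, 86 (x) x 44 x 22 mm. A steel tongue, 42 wide, 11 high, underside level with the enclosure's, sticks out at x 43 to 96, with a window x 54 to 84, y -15 to 15. Black upright grip over the origin, 46 (x) x 14 thick (y), 22 to 52 mm high: take it across y. About 0.2 kg. One drive may be absent (None)
- old_drive: last week's drive, orange bands on top; at first home in the middle bay, locked by pin3. Same size, shape, origin and axes as drive_a
- drive_a_window (a point): centre of the window in drive_a's tongue, on its underside, 69 mm ahead of the drive's origin
- drive_b_window (a point): centre of the window in drive_b's tongue, on its underside, 69 mm ahead of the drive's origin
- drive_c_window (a point): centre of the window in drive_c's tongue, on its underside, 69 mm ahead of the drive's origin
- pin1: red-handled lock pin, 0.1 kg, at first in the stand. Origin: centre of the underside of its round collar (44 across, 5 mm thick); z up the pin. Below: steel shank 12 mm thick, 48 long, 3 mm chamfer at the foot. Above the collar a flat upright handle, 34 (x) x 16 thick (y), 5 to 41 mm high: take it across y, fingertips clear of the collar
- pin2: red-handled lock pin, 0.1 kg, at first in the stand. Origin: centre of the underside of its round collar (44 across, 5 mm thick); z up the pin. Below: steel shank 12 mm thick, 48 long, 3 mm chamfer at the foot. Above the collar a flat upright handle, 34 (x) x 16 thick (y), 5 to 41 mm high: take it across y, fingertips clear of the collar
- pin3: red-handled lock pin, 0.1 kg, at first locking old_drive. Origin: centre of the underside of its round collar (44 across, 5 mm thick); z up the pin. Below: steel shank 12 mm thick, 48 long, 3 mm chamfer at the foot. Above the collar a flat upright handle, 34 (x) x 16 thick (y), 5 to 41 mm high: take it across y, fingertips clear of the collar
- stapler: green desk stapler 135 x 38 x 40 mm behind the cradle; leave it alone. Origin: centre of its underside
- ball_pen: white pen 145 mm long at the back, behind the drives; leave it alone. Origin: centre of its underside
- eraser: white eraser in a green sleeve 22 x 52 x 12 mm near the front edge; leave it alone. Origin: centre of its underside
There are look-alikes about, which are no part of the job. What is shaped like the old_drive but pink is not meant.

How it is judged:
By the outcome, as a careful person would: the job done as asked, in the order asked, and still so for the second after the job is handed in, with the robot touching nothing.
Of drive_a, drive_b, drive_c only 2 to 3 are there at a start; the rules pass over those that are not, and their reading is None.
At some moment in a run one of drive_a, drive_b, drive_c may be knocked a few centimetres aside while the robot is not near it.
It also fails if it takes over 210 s, if anything falls off the work surface, if the arm or the gripper's body presses on something with over 40 N, if the wrist force passes 120 N, or if a joint passes its speed limit or range.

## Working session

There is one attempt and no reset: what is moved stays moved. The work goes in short steps, Python scripts to look and compute and a tool call to move; the robot and the scene stay as the last step left them, time stands still between calls to the robot, and variables do not carry over. Pictures are saved under pics/ and viewed, and the job is handed in when it is done.

Besides the shell and the picture viewer there is one more tool, called after "Call:" as name(argument=value, ...) on one line, values as JSON. play_rows: Moves the arm, as the interface text tells. Its arguments: {"type":"object","properties":{"twist":{"type":"array"},"travel":{"type":"array"},"grip":{"type":"array"},"force":{"type":"number"}},"required":["twist","travel","grip"]}

```bash
ls -la; mkdir -p pics; cat > h.py <<'E'
import numpy as np, cv2
from station import ctrl
def shot(name, fn=None):
    p=ctrl.camera(name)
    if fn: cv2.imwrite('pics/'+fn, p['img'][:,:,::-1])
    return p
def cam(p):
    f=p['img'].shape[0]/2/np.tan(np.radians(p['vfov'])/2)
    R=cv2.Rodrigues(np.array(p['rvec'],float))[0]; t=np.array(p['tvec'],float)
    return f,R,t
def proj(p,P):
    f,R,t=cam(p); c=np.atleast_2d(P)@R.T+t
    return np.c_[f*c[:,0]/c[:,2]+p['cx'], f*c[:,1]/c[:,2]+p['cy']]
def at_z(p,uv,z):
    f,R,t=cam(p); uv=np.atleast_2d(uv).astype(float)
    d=np.c_[(uv[:,0]-p['cx'])/f,(uv[:,1]-p['cy'])/f,np.ones(len(uv))]@R
    o=-R.T@t
    return o+d*((z-o[2])/d[:,2])[:,None]
E
python3 - <<'E'
from h import *
for n in ('scene','top'):
    p=shot(n,n+'0.png'); f,R,t=cam(p); print(n,p['vfov'],p['cx'],p['cy'],f,-R.T@t)
    print({k:v for k,v in p.items() if k not in('img',)})
print(ctrl.get_obs())
E
```

```text
total 12
drwxr-xr-x  3 agent agent 4096 Dec  7 03:07 .
drwxr-xr-x 23 root  root  4096 Dec  7 03:07 ..
drwxr-xr-x  2 agent agent 4096 Dec  7 03:07 pics
scene 44.650608629450694 315.29214597538436 199.3489247312135 487.03759912712786 [-0.50062891  0.71007243  0.88435355]
{'vfov': 44.650608629450694, 'cx': 315.29214597538436, 'cy': 199.3489247312135, 'rvec': array([ 1.21049892, -2.10480723,  1.07127973]), 'tvec': array([0.39399876, 0.26193369, 1.14589226]), 'shot': 1}
top 52.260499266375426 328.25904721460967 201.3387232206356 407.70582107117565 [0.34806187 0.17770277 1.12808316]
{'vfov': 52.260499266375426, 'cx': 328.25904721460967, 'cy': 201.3387232206356, 'rvec': array([ 2.10964188, -2.13147007,  0.20102942]), 'tvec': array([0.1841485 , 0.55368569, 1.04154618]), 'shot': 2}
{'time_s': 0.1, 'qpos': array([-1.36861987e+00,  3.00409565e-01,  1.52149412e+00,  1.29779515e-05,
        1.32066333e+00, -6.66228620e-02]), 'joint_vel': array([ 0.00019339, -0.00134477, -0.00096505,  0.00065472,  0.00166205,
        0.00105164]), 'tau': array([ 1.75032539e-03, -5.32638001e+01, -3.53281438e+01,  7.09602982e-02,
        2.34677747e-02, -6.29976080e-05]), 'ee_pos': array([ 0.14601217, -0.53004907,  0.21295685]), 'eef_rot': array([-1.57176769e+00,  7.74099534e-05, -2.87279660e+00]), 'force': array([ 0.09457577, -0.31196777, -0.04672904]), 'moment': array([0.01444638, 0.02687694, 0.04142939]), 'grip_width': 0.09378174637385686}
```

View pics/scene0.png

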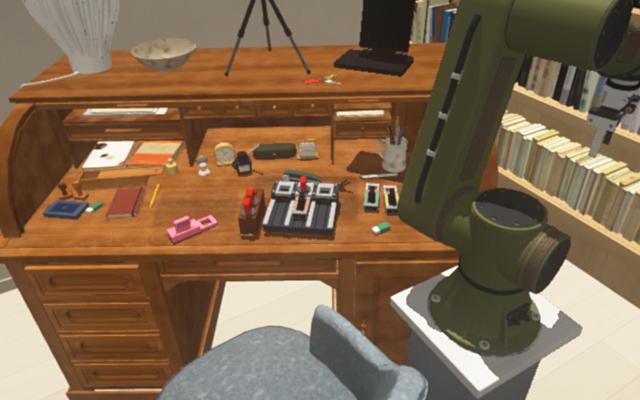

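View pics/top0.png

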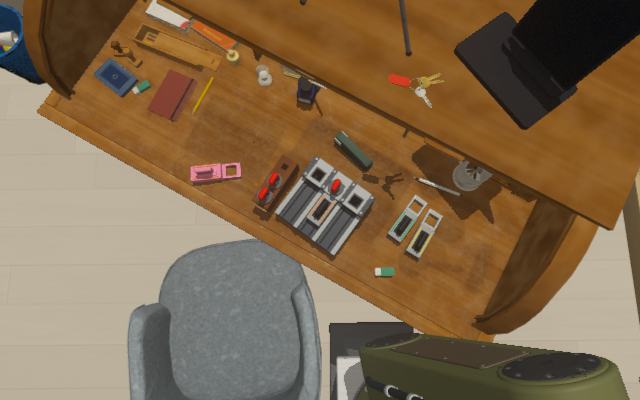

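```bash
python3 - <<'E'
from h import *
p=shot('top'); s=shot('scene')
cv2.imwrite('pics/t1.png',cv2.resize(p['img'][130:270,240:390,::-1],None,fx=5,fy=5,interpolation=cv2.INTER_CUBIC)[:600])
cv2.imwrite('pics/t2.png',cv2.resize(p['img'][170:280,370:470,::-1],None,fx=5.4,fy=5.4,interpolation=cv2.INTER_CUBIC)[:600])
cv2.imwrite('pics/s1.png',cv2.resize(s['img'][160:250,225:415,::-1],None,fx=4.2,fy=4.2,interpolation=cv2.INTER_CUBIC)[:600])
for n in ['cradle','pin_stand','drive_a','drive_b','drive_c','old_drive','pin1','drive_a_window','bay1_eye','bay1_home']:
    for q,l in((p,'top'),(s,'scene')):
        print(n,l,[(np.round(d['point']).tolist(),round(d['confidence'],2)) for d in ctrl.boxes_of(n,q)][:6])
E
```

```text
cradle top [([331.0, 209.0], 0.98)]
cradle scene [([308.0, 212.0], 0.69)]
pin_stand top [([284.0, 180.0], 0.8)]
pin_stand scene [([255.0, 222.0], 0.88), ([380.0, 229.0], 0.55), ([310.0, 214.0], 0.45)]
drive_a top [([404.0, 220.0], 0.84), ([425.0, 238.0], 0.7)]
drive_a scene [([373.0, 198.0], 0.9), ([392.0, 198.0], 0.67)]
drive_b top [([404.0, 220.0], 0.84), ([425.0, 238.0], 0.7)]
drive_b scene [([373.0, 198.0], 0.9), ([392.0, 198.0], 0.67)]
drive_c top [([404.0, 220.0], 0.84), ([425.0, 238.0], 0.7)]
drive_c scene [([373.0, 198.0], 0.9), ([392.0, 198.0], 0.67)]
old_drive top [([323.0, 210.0], 0.77), ([404.0, 221.0], 0.69), ([212.0, 171.0], 0.64), ([424.0, 235.0], 0.34)]
old_drive scene [([187.0, 227.0], 0.68), ([372.0, 199.0], 0.62), ([303.0, 208.0], 0.6)]
pin1 top [([332.0, 188.0], 0.7), ([271.0, 181.0], 0.6), ([265.0, 195.0], 0.55)]
pin1 scene [([248.0, 208.0], 0.58), ([250.0, 201.0], 0.56), ([303.0, 188.0], 0.56), ([309.0, 212.0], 0.55)]
drive_a_window top [([424.0, 237.0], 0.69)]
drive_a_window scene []
bay1_eye top [([333.0, 212.0], 0.71)]
bay1_eye scene [([310.0, 212.0], 0.67)]
bay1_home top [([330.0, 210.0], 0.92), ([426.0, 235.0], 0.73)]
bay1_home scene [([309.0, 213.0], 0.93)]
```

```bash
python3 -c "print(1)"; ls pics
```

```text
1
s1.png
scene0.png
t1.png
t2.png
top0.png
```

View pics/t1.png

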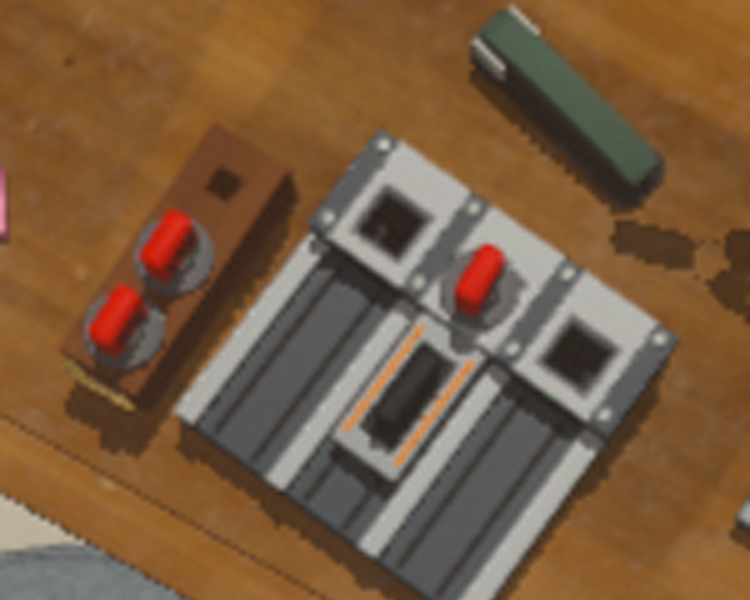

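View pics/t2.png

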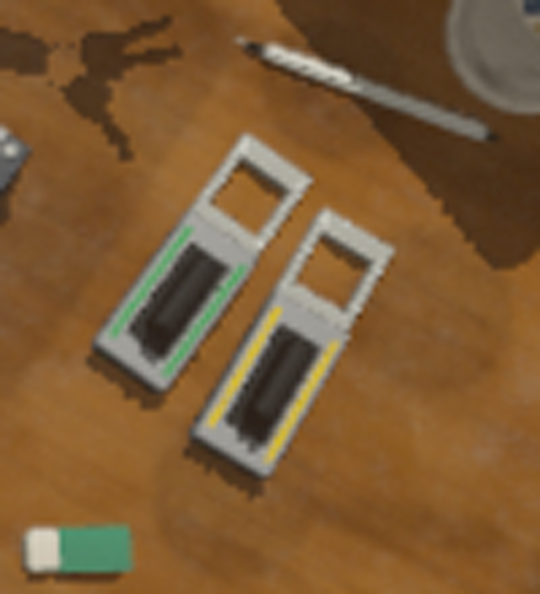

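View pics/s1.png

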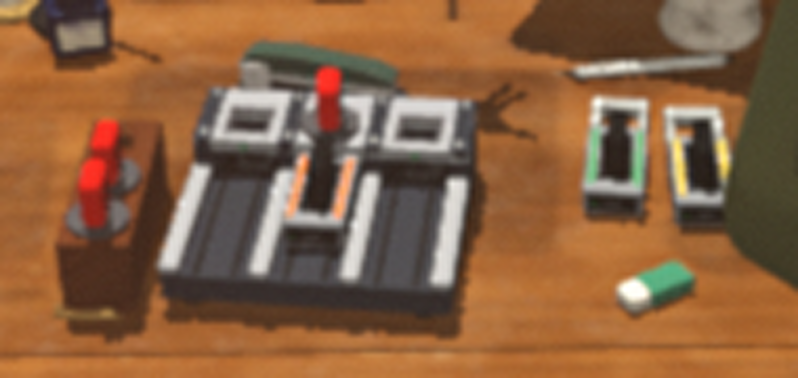

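```bash
cat > fit.py <<'E'
from h import *
from scipy.optimize import least_squares
def fit(obs, x0):
    # obs: list of (pic, [[u,v]...], [[x,y,z]...]) local points, z absolute
    def r(q):
        c,s=np.cos(q[2]),np.sin(q[2]); out=[]
        for p,uv,L in obs:
            L=np.asarray(L,float); W=np.c_[q[0]+c*L[:,0]-s*L[:,1], q[1]+s*L[:,0]+c*L[:,1], L[:,2]]
            out.append((proj(p,W)-np.asarray(uv)).ravel())
        return np.concatenate(out)
    s=least_squares(r,x0,loss='soft_l1'); return s.x, r(s.x).reshape(-1,2)
def W(q,L):
    L=np.atleast_2d(np.asarray(L,float)); c,s=np.cos(q[2]),np.sin(q[2])
    return np.c_[q[0]+c*L[:,0]-s*L[:,1], q[1]+s*L[:,0]+c*L[:,1], L[:,2]]
def rect(x0,x1,y0,y1,z): return [[x0,y0,z],[x1,y0,z],[x1,y1,z],[x0,y1,z]]
DR=lambda z=0:[rect(-.043,.043,-.022,.022,.022+z),rect(-.043,.043,-.022,.022,z),rect(.043,.096,-.021,.021,.011+z),rect(.054,.084,-.015,.015,.011+z),rect(-.023,.023,-.007,.007,.052+z)]
PN=lambda z:[[[.022*np.cos(a),.022*np.sin(a),z+.005] for a in np.linspace(0,6.28,16)],rect(-.017,.017,-.008,.008,z+.041)]
CR=[rect(-.026,.04,-.1,.1,.057),rect(-.151,.04,-.1,.1,0),rect(-.151,-.026,-.1,.1,.038)]+[rect(-.014,.014,y-.014,y+.014,.057) for y in(.062,0,-.062)]
ST=[rect(-.075,.075,-.025,.025,.058),rect(-.075,.075,-.025,.025,0)]+[rect(x-.0075,x+.0075,-.0075,.0075,.058) for x in(-.048,0,.048)]
def overlay(p,items,box,f,fn):
    x0,x1,y0,y1=box
    im=cv2.resize(np.ascontiguousarray(p['img'][y0:y1,x0:x1,::-1]),None,fx=f,fy=f,interpolation=cv2.INTER_CUBIC)
    for q,polys,col in items:
        for L in polys:
            uv=(proj(p,W(q,L))-[x0,y0]+.5)*f-.5
            cv2.polylines(im,[np.round(uv).astype(int)],True,col,1)
    cv2.imwrite('pics/'+fn,im)
E
cat > a.py <<'E'
from fit import *
import json
p=shot('top'); s=shot('scene')
T1=lambda a:(np.array(a)+.5)/5-.5+[240,130]
T2=lambda a:(np.array(a)+.5)/5.4-.5+[370,170]
S1=lambda a:(np.array(a)+.5)/4.2-.5+[225,160]
crL=[[.04,.1,.057],[-.026,.1,.057],[-.026,-.1,.057],[.04,-.1,.057],[0,.062,.057],[0,-.062,.057],[-.151,.1,.038]]
q,r=fit([(p,T1([[382,130],[313,228],[605,440],[678,342],[394,224],[577,353],[178,410]]),crL)],[.5,.2,0.5]); print('cradle top',q,np.round(r,1).tolist())
q2,r=fit([(s,S1([[250,120],[418,127],[160,270],[455,290]]),[[0,.062,.057],[0,-.062,.057],[-.151,.1,.038],[-.151,-.1,.038]])],q); print('cradle scene',q2,np.round(r,1).tolist())
stL=[[.075,.025,.058],[.075,-.025,.058],[-.075,.025,.058],[.048,0,.058]]
st,r=fit([(p,T1([[213,125],[293,175],[65,350],[224,182]]),stL)],[.5,.3,q[2]]);print('stand',st,np.round(r,1).tolist())
dL=[[.096,.021,.011],[.096,-.021,.011],[-.043,.022,.022],[-.043,-.022,.022],[.069,0,.011]]
g,r=fit([(p,T2([[247,135],[312,180],[98,340],[160,383],[249,192]]),dL)],[.4,0,q[2]]);print('green',g,np.round(r,1).tolist())
y,r=fit([(p,T2([[325,208],[394,250],[193,430],[265,468],[336,263]]),dL)],[.4,0,q[2]]);print('yellow',y,np.round(r,1).tolist())
json.dump(dict(cr=q.tolist(),st=st.tolist(),g=g.tolist(),y=y.tolist()),open('pose.json','w'))
pw=lambda q,x,y:[*W(q,[x,y,0])[0][:2],q[2]]
items=[(q,CR,(255,255,0)),(st,ST,(255,255,0)),(g,DR(),(255,0,255)),(y,DR(),(255,0,255)),(pw(q,-.069,0),DR(.03),(255,0,255)),(pw(q,0,0),PN(.057),(0,255,0)),(pw(st,0,0),PN(.058),(0,255,0)),(pw(st,-.048,0),PN(.058),(0,255,0))]
overlay(p,items,(240,390,140,260),5,'o1.png');overlay(p,items,(370,470,170,280),5.4,'o2.png');overlay(s,items,(225,415,160,250),4.2,'o3.png')
E
python3 a.py
```

```text
cradle top [ 0.59130142  0.15511446 -0.64743585] [[-0.0, -0.3], [-0.8, -1.1], [0.7, -0.1], [0.5, -0.1], [-0.1, 0.3], [0.5, 1.2], [-1.3, 0.2]]
cradle scene [ 0.59192587  0.15537952 -0.62654149] [[-0.1, 0.7], [0.4, 0.8], [-0.3, -0.2], [0.0, -1.4]]
stand [ 0.61042477  0.32113739 -0.56467111] [[0.4, -0.4], [-0.2, -1.1], [-0.6, 0.4], [0.5, 1.0]]
green [ 0.49456428 -0.02283922 -0.6635019 ] [[-0.0, -1.0], [0.3, -0.4], [-1.3, -0.3], [0.4, 1.6], [0.2, 0.5]]
yellow [ 0.45247615 -0.06887165 -0.58009079] [[0.1, -1.0], [0.5, -0.7], [-0.5, -0.3], [0.2, 1.5], [-0.2, 1.0]]
```

View pics/o1.png

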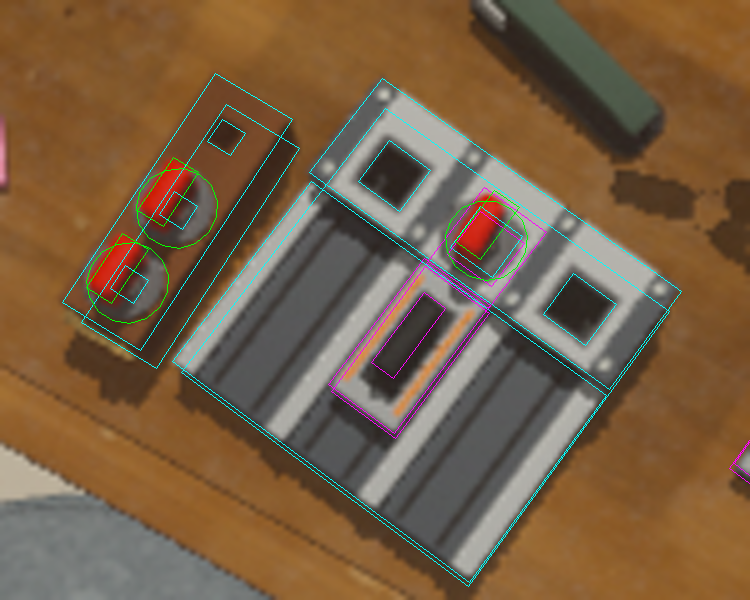

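View pics/o2.png

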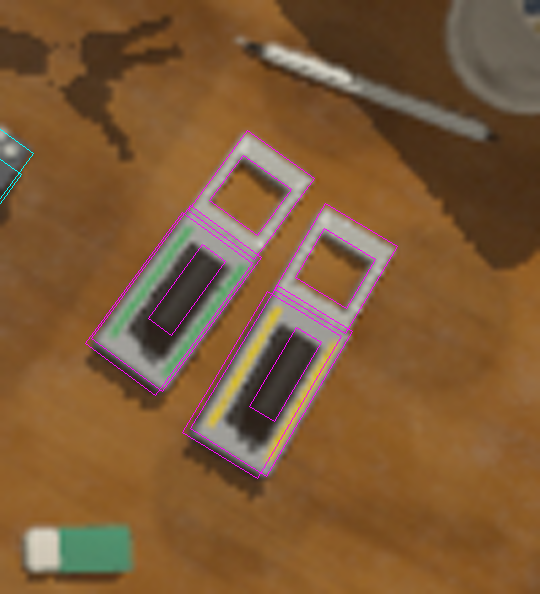

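View pics/o3.png

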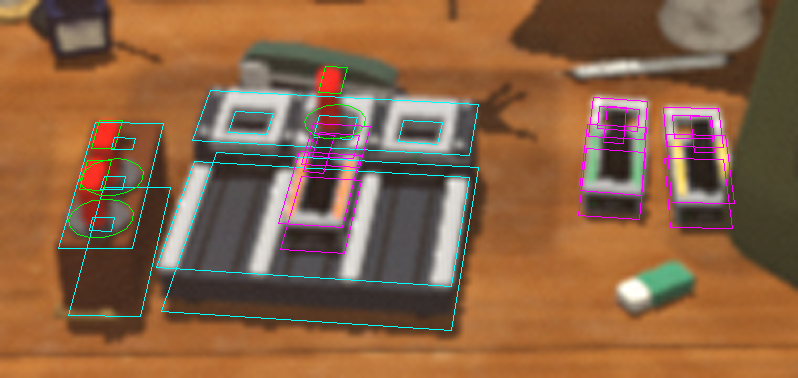

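```bash
cat > refine.py <<'E'
from fit import *
from scipy.optimize import minimize
def seg(a,b,n=40): return np.linspace(a,b,n)
def pick(p): 
    im=p['img'].astype(np.float32); im=cv2.GaussianBlur(im,(0,0),0.7); g=0
    for k in range(3):
        gx=cv2.Sobel(im[...,k],cv2.CV_32F,1,0);gy=cv2.Sobel(im[...,k],cv2.CV_32F,0,1); g=g+gx*gx+gy*gy
    return np.minimum(np.sqrt(g),250)
def refine(p,q0,segs,d=.008,da=.06):
    g=pick(p)
    def mk(sig):
        G=cv2.GaussianBlur(g,(0,0),sig)
        def cost(q):
            P=np.concatenate([W(q,seg(np.array(a),np.array(b))) for a,b in segs]); uv=proj(p,P).astype(np.float32)
            return -cv2.remap(G,uv[:,:1].copy(),uv[:,1:].copy(),cv2.INTER_CUBIC).mean()
        return cost
    q=np.array(q0)
    for sig,st in((2,.006),(1,.003),(.6,.0015)):
        c=mk(sig)
        S=[q]+[q+np.array(e)*[st,st,st*6] for e in np.eye(3)]
        q=minimize(c,q,method='Nelder-Mead',options=dict(initial_simplex=S,xatol=1e-5,fatol=1e-3)).x
    return q,-c(q)
def rs(x0,x1,y0,y1,z):
    r=rect(x0,x1,y0,y1,z); return [(r[i],r[(i+1)%4]) for i in range(4)]
CRs=rs(-.026,.04,-.1,.1,.057)+[s for y in(.062,-.062) for s in rs(-.014,.014,y-.014,y+.014,.057)]+[([-.151,y,.038],[-.04,y,.038]) for y in(.1,.0865,.0375,.0245,-.0245,-.0375,-.0865,-.1)]
STs=[([-.075,.025,.058],[.075,.025,.058]),([.075,.025,.058],[.075,-.025,.058]),([.04,-.025,.058],[.075,-.025,.058])]+rs(.0405,.0555,-.0075,.0075,.058)
DRs=rs(.043,.096,-.021,.021,.011)[1:4:1][:0]+[([.043,.021,.011],[.096,.021,.011]),([.096,.021,.011],[.096,-.021,.011]),([.096,-.021,.011],[.043,-.021,.011])]+rs(.054,.084,-.015,.015,.011)+[([-.043,.022,.022],[.043,.022,.022]),([-.043,-.022,.022],[.043,-.022,.022]),([-.043,.022,.022],[-.043,-.022,.022])]
E
cat > b.py <<'E'
from refine import *
import json
J=json.load(open('pose.json'))
p=shot('top');s=shot('scene')
for k,S in(('cr',CRs),('st',STs),('g',DRs),('y',DRs)):
    a,ca=refine(p,J[k],S); print(k,np.round(J[k],4),'top',np.round(a,4),round(ca,1),end=' ')
    b,cb=refine(s,a,S); print('scene',np.round(b,4),round(cb,1))
    J[k]=a.tolist(); J[k+'_s']=b.tolist()
json.dump(J,open('pose1.json','w'))
q,st,g,y=[np.array(J[k]) for k in('cr','st','g','y')]
pw=lambda q,x,y:[*W(q,[x,y,0])[0][:2],q[2]]
items=[(q,CR,(255,255,0)),(st,ST,(255,255,0)),(g,DR(),(255,0,255)),(y,DR(),(255,0,255)),(pw(q,-.069,0),DR(.03),(255,0,255)),(pw(q,0,0),PN(.057),(0,255,0)),(pw(st,0,0),PN(.058),(0,255,0)),(pw(st,-.048,0),PN(.058),(0,255,0))]
overlay(p,items,(240,390,140,260),5,'p1.png');overlay(p,items,(370,470,170,280),5.4,'p2.png');overlay(s,items,(225,415,160,250),4.2,'p3.png')
print('origin px',proj(p,[[0,0,0]]))
for uv in([465,250],[480,270],[470,330],[400,300],[385,271],[435,186]): print(uv,at_z(p,[uv],0)[0].round(3))
E
python3 b.py
```

```text
cr [ 0.5913  0.1551 -0.6474] top [ 0.593   0.156  -0.6423] 239.4 scene [ 0.5951  0.1534 -0.6395] 242.1
st [ 0.6104  0.3211 -0.5647] top [ 0.6077  0.3143 -0.3841] 135.8 scene [ 0.5825  0.3388 -0.5212] 208.7
g [ 0.4946 -0.0228 -0.6635] top [ 0.4936 -0.0231 -0.6514] 241.4 scene [ 0.494  -0.0241 -0.637 ] 241.0
y [ 0.4525 -0.0689 -0.5801] top [ 0.4509 -0.0689 -0.5666] 241.7 scene [ 0.4534 -0.0681 -0.6164] 232.6
origin px [[400.34266393 418.07503564]]
[465, 250] [ 0.425 -0.196  0.   ]
[480, 270] [ 0.371 -0.233  0.   ]
[470, 330] [ 0.214 -0.194  0.   ]
[400, 300] [ 0.293 -0.012  0.   ]
[385, 271] [0.371 0.026 0.   ]
[435, 186] [ 0.607 -0.125  0.   ]
```

```bash
cat > c.py <<'E'
from refine import *
import json
J=json.load(open('pose.json'));J1=json.load(open('pose1.json'))
p=shot('top');s=shot('scene')
S=[([-.075,.025,.058],[.075,.025,.058]),([.075,.025,.058],[.075,-.025,.058])]+[([.0405,.0075,.058],[.0405,-.0075,.058]),([.0555,.0075,.058],[.0555,-.0075,.058]),([.0405,.0075,.058],[.0555,.0075,.058]),([.0405,-.0075,.058],[.0555,-.0075,.058])]*2+[([-.075,.025,.058],[-.075,-.025,.058])]
g=pick(p)
best=None
for x0 in(.606,.61,.614):
  for a in(-.6,-.56,-.64):
    for pp,l in((p,'top'),(s,'scene')):
      r,c=refine(pp,[x0,.321,a],S); print(l,np.round(r,4),round(c,1))
uv=lambda im,lo: None
# red handle centroids
for pp,l,z in((p,'top',.099),(s,'scene',.08)):
    im=pp['img'].astype(int); m=((im[...,0]>150)&(im[...,1]<70)&(im[...,2]<70)).astype(np.uint8)
    n,_,stt,c=cv2.connectedComponentsWithStats(m)
    for i in range(1,n):
        if stt[i,4]>15: print(l,c[i].round(1),stt[i].tolist(),at_z(pp,[c[i]],z)[0].round(4))
E
python3 c.py
```

```text
top [ 0.6063  0.3098 -0.2723] 140.3
scene [ 0.5812  0.3402 -0.5296] 200.8
top [ 0.6063  0.3095 -0.2665] 140.3
scene [ 0.5813  0.3397 -0.519 ] 200.9
top [ 0.6001  0.3081 -0.5321] 121.0
scene [ 0.5816  0.3396 -0.5206] 200.9
top [ 0.6062  0.3097 -0.2718] 140.3
scene [ 0.5803  0.316  -0.0557] 200.6
top [ 0.6062  0.3094 -0.2674] 140.3
scene [ 0.5814  0.3397 -0.5212] 200.9
top [ 0.6063  0.3098 -0.275 ] 140.3
scene [ 0.5812  0.3399 -0.5233] 200.9
top [ 0.6062  0.3096 -0.2705] 140.3
scene [ 0.5805  0.3156 -0.0529] 200.6
top [ 0.6064  0.3099 -0.2752] 140.3
scene [ 0.5814  0.3397 -0.5222] 200.9
top [ 0.6063  0.3096 -0.2696] 140.3
scene [ 0.5812  0.34   -0.5228] 200.9
top [399.   80.1] [389, 75, 21, 12, 169] [ 0.8811 -0.0179  0.099 ]
top [272.4 177.1] [268, 172, 10, 11, 65] [0.6125 0.323  0.099 ]
top [335.4 184.1] [331, 179, 10, 11, 61] [0.5921 0.1594 0.099 ]
top [262.1 192.4] [258, 187, 10, 12, 66] [0.572  0.3491 0.099 ]
scene [302.7 179.3] [300, 176, 6, 8, 39] [0.6141 0.1475 0.08  ]
scene [248.  197.3] [243, 189, 11, 18, 93] [0.6125 0.3286 0.08  ]
```

View pics/p1.png

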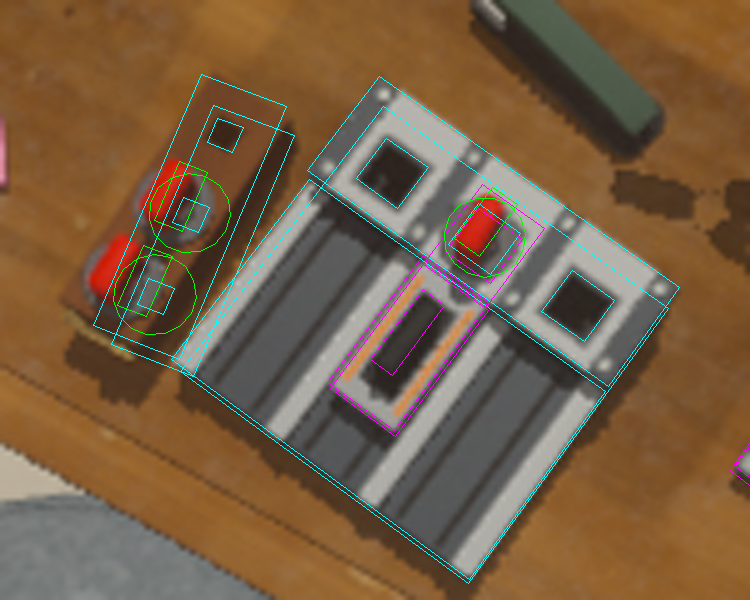

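View pics/p2.png

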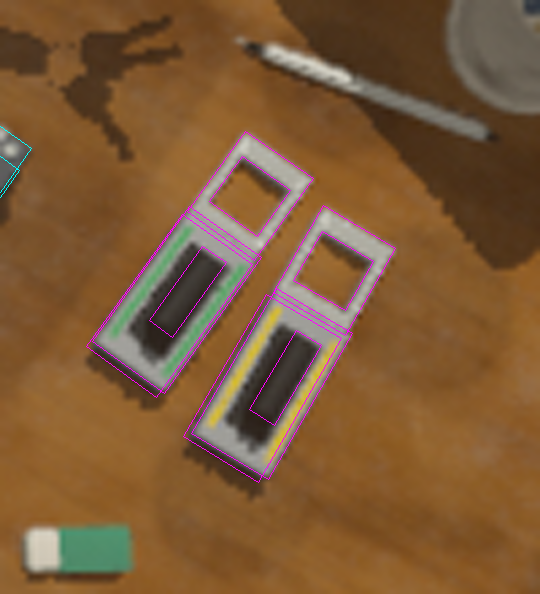

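```bash
python3 - <<'E'
from h import *
p=shot('top');s=shot('scene')
cv2.imwrite('pics/r.png',cv2.resize(p['img'][100:400,400:640,::-1],None,fx=2,fy=2))
# left panel in scene: top edge at back ~ (30,48)?, shelf front edge ~ (15,97)
for z in (0,.1,.2,.3,.4): print(z,'top shelf edge L/R',at_z(p,[[130,0],[612,228]],z)[:,:2].round(2).tolist(),'scene',at_z(s,[[15,100],[440,98]],z)[:,:2].round(2).tolist())
for x in(480,500,540,590): print(x)
E
```

```text
0 top shelf edge L/R [[1.21, 0.79], [0.48, -0.61]] scene [[2.01, 0.9], [0.99, -0.74]]
0.1 top shelf edge L/R [[1.14, 0.74], [0.47, -0.54]] scene [[1.73, 0.88], [0.82, -0.57]]
0.2 top shelf edge L/R [[1.06, 0.68], [0.46, -0.47]] scene [[1.45, 0.86], [0.65, -0.41]]
0.3 top shelf edge L/R [[0.98, 0.63], [0.45, -0.4]] scene [[1.16, 0.84], [0.48, -0.24]]
0.4 top shelf edge L/R [[0.91, 0.57], [0.43, -0.33]] scene [[0.88, 0.82], [0.31, -0.08]]
480
500
540
590
```

View pics/r.png

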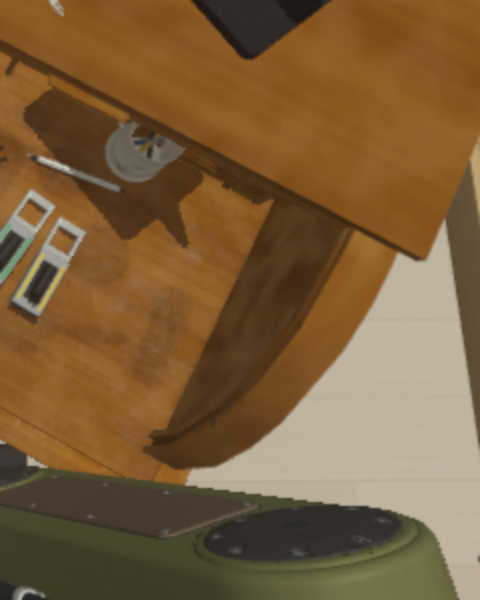

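Call:
play_rows(twist=[[0,0,0],[0,0,0],[0,0,0],[0,0,0],[0,0,0],[0,0,0.09],[0,0,0.095],[0,0,0.095],[0,0,0.095],[0,0,0.095],[0,0,0.095],[0,0,0.095]], travel=[[0,0,0.7],[0,0,0.8],[0,0,0.8],[0,0,0.8],[0,0,0.8],[0,0.1,0.7],[0.5,0.46,0.1],[0.5,0.46,0],[0.5,0.46,0],[0.5,0.46,0],[0.5,0.46,0],[0.5,0.46,0]], grip=[0,0,0,0,0,0,0,0,0,0,0,0], force=30)

```text
time_s: 2.8
ee_pos: [0.2969, -0.3861, 0.4485]
eef_rot: [-1.571, -0.0, -1.83]
force: [-0.2, -0.8, 0.6]
grip_width: 0.0468
```

Call:
play_rows(twist=[[0,0,0.06],[0,0,0.065],[0,0,0.065],[0,0,0.065],[0,0,0.065],[0,0,0.065],[0,0,0.065],[0,0,0.065],[0,0,0.065],[0,0,0.065],[0,0,0.065],[0,0,0.047]], travel=[[0.5,0.6,0],[0.5,0.8,0],[0.5,0.8,0],[0.5,0.8,0],[0.5,0.8,0],[0.5,0.8,0],[0.5,0.8,0],[0.5,0.8,0],[0.5,0.8,0],[0.5,0.8,0],[0.4,0.8,-0.3],[0.2,0.6,-0.6]], grip=[0,0,0,0,0,0,0,0,0,0,0,0])

```text
time_s: 4.0
ee_pos: [0.5773, 0.0752, 0.4038]
eef_rot: [-1.569, -0.002, -0.642]
force: [0.8, -0.8, 0.9]
grip_width: 0.047
```

```bash
python3 - <<'E'
from h import *
o=ctrl.get_obs(); print(o['time_s'],o['ee_pos'],o['eef_rot'],o['qpos'])
E
```

```text
4.0 [0.5772713  0.07524269 0.40382262] [-1.5689573  -0.00190994 -0.64169681] [ 6.66302136e-02  3.18778632e-01  1.06631499e+00  1.56731363e-04
  1.75385213e+00 -8.62442321e-01]
```

Call:
play_rows(twist=[[0,0,0],[0,0,0],[0,0,0],[0,0,0],[0,0,0],[0,0,0],[0,0,0]], travel=[[0.08,0.4,-0.7],[0.08,0.4,-0.7],[0.08,0.4,-0.7],[0.08,0.4,-0.7],[0,0,-0.8],[0,0,-0.8],[0,0,-0.4]], grip=[0,0,0,0,0,0,0])

```text
time_s: 4.7
ee_pos: [0.5908, 0.1527, 0.1597]
eef_rot: [-1.574, 0.003, -0.647]
force: [1.1, -0.4, 0.3]
grip_width: 0.0473
```

```bash
cat > crop.py <<'E'
import sys
from h import *
# crop.py name x0 x1 y0 y1 fx fn
n,x0,x1,y0,y1,f,fn=sys.argv[1:]; x0,x1,y0,y1=map(int,(x0,x1,y0,y1))
p=shot(n); cv2.imwrite('pics/'+fn,cv2.resize(p['img'][y0:y1,x0:x1,::-1],None,fx=float(f),fy=float(f),interpolation=cv2.INTER_CUBIC))
E
python3 crop.py scene 225 415 130 260 4.2 v1.png; python3 crop.py top 240 390 130 270 4.2 v2.png;python3 -c "
from h import *
o=ctrl.get_obs(); print(o['ee_pos'],o['eef_rot'])"
```

```text
[0.5908261  0.1525502  0.16041881] [-1.57474395  0.00351035 -0.64693637]
```

View pics/v1.png

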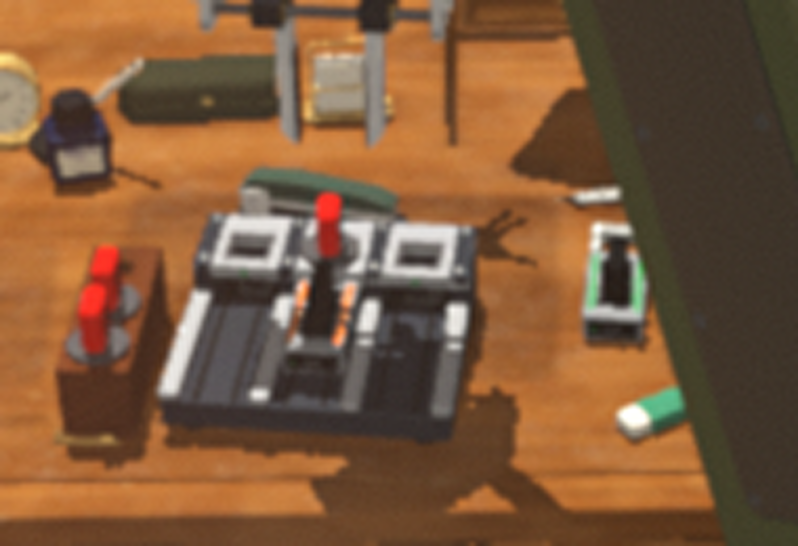

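View pics/v2.png

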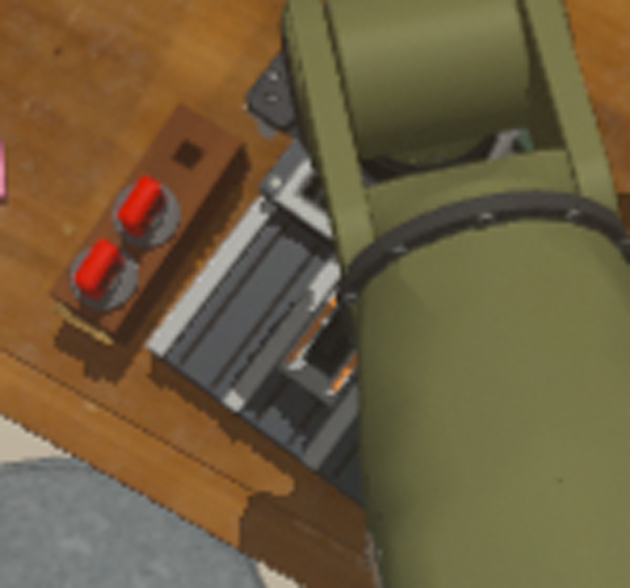

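```bash
python3 - <<'E'
from h import *
s=shot('scene'); o=ctrl.get_obs(); e=o['ee_pos'];a=o['eef_rot'][2]+np.pi/2
for d in(-.0235,.0235,-.0298,.0298):
    print(((proj(s,[e+[d*np.cos(a),d*np.sin(a),-.008]])-[225,130]+.5)*4.2-.5).round(0))
print(((proj(s,[[.594,.1547,.098]])-[225,130]+.5)*4.2-.5).round(0))
E
```

```text
[[366. 136.]]
[[299. 133.]]
[[375. 137.]]
[[290. 133.]]
[[332. 203.]]
```

Call:
play_rows(twist=[[0,0,0],[0,0,0],[0,0,0],[0,0,0],[0,0,0],[0,0,0],[0,0,0],[0,0,0]], travel=[[0.03,0.05,-0.6],[0,0,-0.6],[0,0,-0.5],[0,0,0],[0,0,0],[0,0,0],[0,0,0],[0,0,0]], grip=[0,0,0,0,1,1,1,1], force=30)

```text
time_s: 5.65
ee_pos: [0.5941, 0.1554, 0.0797]
eef_rot: [-1.569, -0.001, -0.647]
force: [1.6, 2.0, 2.4]
grip_width: 0.0185
```

Call:
play_rows(twist=[[0,0,0],[0,0,0],[0,0,0]], travel=[[0,0,0],[0,0,0],[0,0,0]], grip=[1,1,1])

```text
time_s: 5.95
ee_pos: [0.5945, 0.1557, 0.0795]
eef_rot: [-1.568, -0.002, -0.647]
force: [3.6, 2.9, 6.0]
grip_width: 0.0161
```

Call:
play_rows(twist=[[0,0,0],[0,0,0],[0,0,0],[0,0,0],[0,0,0],[0,0,0]], travel=[[0,0,0.2],[0,0,0.4],[0,0,0.5],[0,0,0.6],[0,0,0.6],[0,0,0]], grip=[1,1,1,1,1,1])

```text
time_s: 6.55
ee_pos: [0.5946, 0.1553, 0.1975]
eef_rot: [-1.567, -0.004, -0.647]
force: [0.0, 0.3, -1.0]
grip_width: 0.0158
```

```bash
python3 crop.py scene 225 415 110 260 4 v3.png; python3 - <<'E'
from refine import *
o=ctrl.get_obs();print(o['ee_pos'],o['eef_rot'],o['force'],o['grip_width'])
p=shot('top')
# stand: pins & hole from top; dark hole centroid
im=p['img'].astype(int); sub=im[140:200,250:300]
g=sub.sum(2); m=np.zeros(g.shape,np.uint8)
ys,xs=np.mgrid[140:200,250:300]
c=proj(p,[[.651,.2955,.058]])[0]; print('guess px',c)
w=((abs(xs-c[0])<6)&(abs(ys-c[1])<6)); bg=np.median(g[w]); wt=np.clip(bg-20-g,0,None)*w
u=[(wt*xs).sum()/wt.sum(),(wt*ys).sum()/wt.sum()]; print(u,at_z(p,[u],.058),at_z(p,[u],.05))
print(g[int(c[1])-150+4:int(c[1])-140+7,int(c[0])-257:int(c[0])-243])
E
```

```text
[0.59385079 0.1552148  0.19484443] [-1.56935424e+00 -1.56559978e-03 -6.47012493e-01] [-1.147743   -0.35403632 -1.83208641] 0.016027700402504452
guess px [284.83695164 166.97192094]
[np.float64(284.2514705882353), np.float64(166.30245098039217)] [[0.65290202 0.29711141 0.058     ]] [[0.65518102 0.29800411 0.05      ]]
[[252 236 222 215 219 215 217 219 214 216 220 223 224 228]
 [241 223 220 217 217 217 215 216 218 219 224 222 228 225]
 [227 218 215 214 217 215 214 213 220 225 222 223 225 224]
 [222 219 215 220 218 214 190 165 204 217 220 224 225 218]
 [219 218 214 215 215 198 126 127 141 169 207 219 224 223]
 [221 218 215 216 206 161 122 127 125 129 151 197 221 227]
 [220 222 217 213 189 127 120 121 117 119 138 183 213 235]
 [215 217 210 207 143 122 124 120 116 122 149 200 232 232]
 [218 217 212 214 185 154 129 120 125 146 189 231 234 231]
 [219 211 221 218 217 211 185 136 150 191 228 234 238 234]
 [217 215 218 220 225 223 221 207 190 218 230 237 236 235]
 [215 216 221 220 220 223 229 223 226 231 237 237 239 236]
 [225 216 221 223 224 228 225 225 231 233 236 238 237 235]]
```

View pics/v3.png

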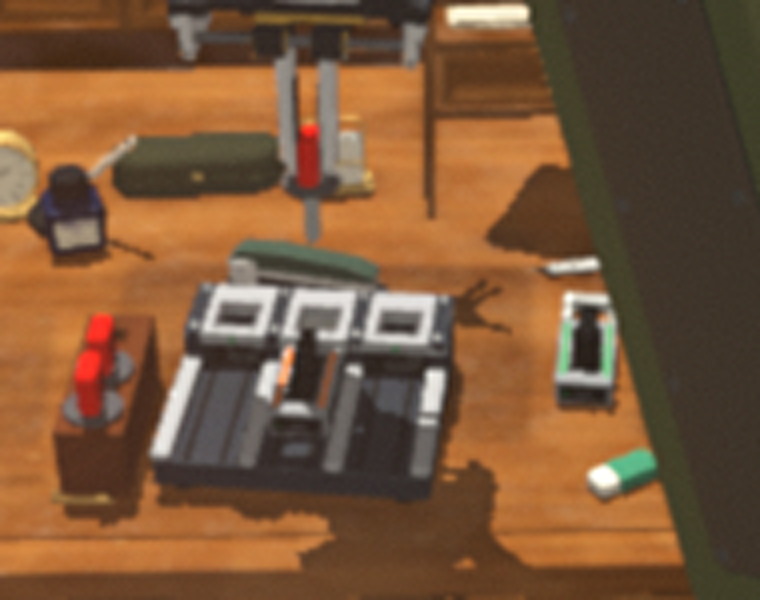

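Call:
play_rows(twist=[[0,0,0],[0,0,0],[0,0,0],[0,0,0],[0,0,0],[0,0,0],[0,0,0],[0,0,0]], travel=[[0.2,0.5,0],[0.3,0.65,0],[0.3,0.65,0],[0.3,0.65,0],[0.12,0.36,-0.3],[0,0,-0.4],[0,0,-0.4],[0,0,0]], grip=[1,1,1,1,1,1,1,1])

```text
time_s: 7.45
ee_pos: [0.6527, 0.2951, 0.133]
eef_rot: [-1.578, 0.004, -0.647]
force: [-0.5, 0.4, -2.2]
grip_width: 0.0161
```

```bash
python3 crop.py scene 215 325 130 250 5 v4.png; python3 crop.py top 240 340 110 220 5 v5.png; python3 - <<'E'
from h import *
s=shot('scene');o=ctrl.get_obs();e=o['ee_pos'];print(e,o['eef_rot'],o['force'])
print((proj(s,[[.653,.297,.058],[e[0],e[1],e[2]-.0705],[e[0],e[1],e[2]+.0185]])-[215,130])*5)
E
```

```text
[0.65464178 0.29560201 0.1387898 ] [-1.57093596e+00 -9.87254476e-07 -6.47175592e-01] [ 0.90820417  0.31184701 -1.00106852]
[[190.86956028 317.93019431]
 [190.23182303 301.79957222]
 [175.08846464 174.66960961]]
```

View pics/v4.png

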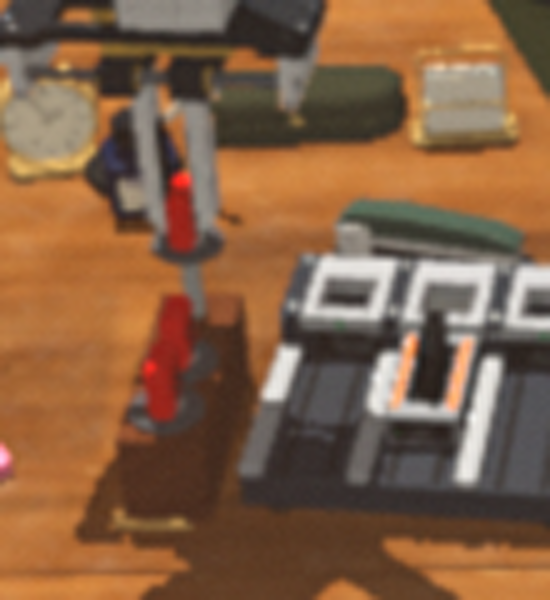

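View pics/v5.png

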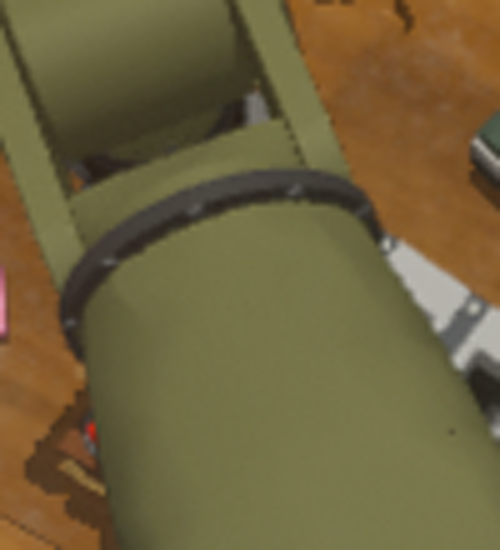

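```bash
python3 - <<'E'
from h import *
s=shot('scene');o=ctrl.get_obs();e=o['ee_pos'];print(e)
u=np.array([np.cos(-.57),np.sin(-.57)]); h=np.array([.653,.297])
F=lambda P:((proj(s,P)-[215,130]+.5)*5-.5).round(0)
print('handle tops predicted',F([[*(h-u*.096),.097],[*(h-u*.048),.097],[*h,.097]]))
print('held top, and lowered',F([[*e[:2],e[2]+.0185],[*e[:2],.099]]))
im=s['img'].astype(int); m=((im[...,0]>150)&(im[...,1]<60)&(im[...,2]<60)).astype(np.uint8)
n,_,st,c=cv2.connectedComponentsWithStats(m)
for i in range(1,n):
    if st[i,4]>8: print(F, c[i].round(1),st[i].tolist(), ((c[i]-[215,130])*5).round())
E
```

```text
[0.6548372  0.29574868 0.1394123 ]
handle tops predicted [[159. 360.]
 [173. 311.]
 [186. 266.]]
held top, and lowered [[177. 176.]
 [187. 261.]]
<function <lambda> at 0x7f5076c93f60> [250. 164.] [249, 163, 3, 3, 9] [175. 170.]
<function <lambda> at 0x7f5076c93f60> [249.5 172.1] [248, 168, 4, 9, 24] [172. 211.]
<function <lambda> at 0x7f5076c93f60> [248.7 195.6] [247, 194, 4, 5, 16] [168. 328.]
<function <lambda> at 0x7f5076c93f60> [245.8 206.9] [243, 202, 6, 11, 36] [154. 384.]
```

Call:
play_rows(twist=[[0,0,0],[0,0,0],[0,0,0],[0,0,0]], travel=[[0,0,-0.1],[0,0,-0.1],[0,0,-0.1],[0,0,0]], grip=[1,1,1,1])

```text
time_s: 8.05
ee_pos: [0.6542, 0.2956, 0.1224]
eef_rot: [-1.572, 0.001, -0.647]
force: [-0.7, 0.4, -1.3]
grip_width: 0.016
```

Call:
play_rows(twist=[[0,0,0],[0,0,0],[0,0,0],[0,0,0],[0,0,0],[0,0,0]], travel=[[0,0,-0.15],[0,0,-0.15],[0,0,-0.15],[0,0,-0.15],[0,0,-0.1],[0,0,0]], grip=[1,1,1,1,1,1])

```text
time_s: 8.65
ee_pos: [0.6542, 0.2956, 0.0873]
eef_rot: [-1.572, 0.001, -0.647]
force: [0.9, -1.7, -0.8]
grip_width: 0.0162
```

Call:
play_rows(twist=[[0,0,0],[0,0,0],[0,0,0],[0,0,0],[0,0,0],[0,0,0],[0,0,0]], travel=[[0,0,-0.1],[0,0,0],[0,0,0],[0,0,0],[0,0,0.5],[0,0,0.7],[0,0,0.7]], grip=[1,1,0,0,0,0,0])

```text
time_s: 9.35
ee_pos: [0.6544, 0.2957, 0.1798]
eef_rot: [-1.571, 0.0, -0.647]
force: [0.7, 0.6, 0.0]
grip_width: 0.0471
```

Call:
play_rows(twist=[[0,0,0],[0,0,0],[0,0,0],[0,0,0],[0,0,0],[0,0,0],[0,0,0],[0,0,0]], travel=[[-0.46,-0.4,0],[-0.6,-0.5,0],[-0.6,-0.5,0],[-0.5,-0.45,0],[-0.15,-0.15,-0.3],[0,0,-0.6],[0,0,-0.5],[0,0,0]], grip=[0,0,0,0,0,0,0,0])

```text
time_s: 10.15
ee_pos: [0.5377, 0.1953, 0.106]
eef_rot: [-1.574, 0.003, -0.647]
force: [-0.6, -0.2, 0.8]
grip_width: 0.0472
```

```bash
python3 crop.py scene 225 415 110 260 4 v6.png;python3 crop.py top 240 340 110 220 5 v7.png; python3 -c "
from h import *
o=ctrl.get_obs(); print(o['ee_pos'],o['eef_rot'])"
```

```text
[0.53938468 0.19587986 0.10935855] [-1.57038596e+00 -3.29932546e-04 -6.46877783e-01]
```

View pics/v6.png

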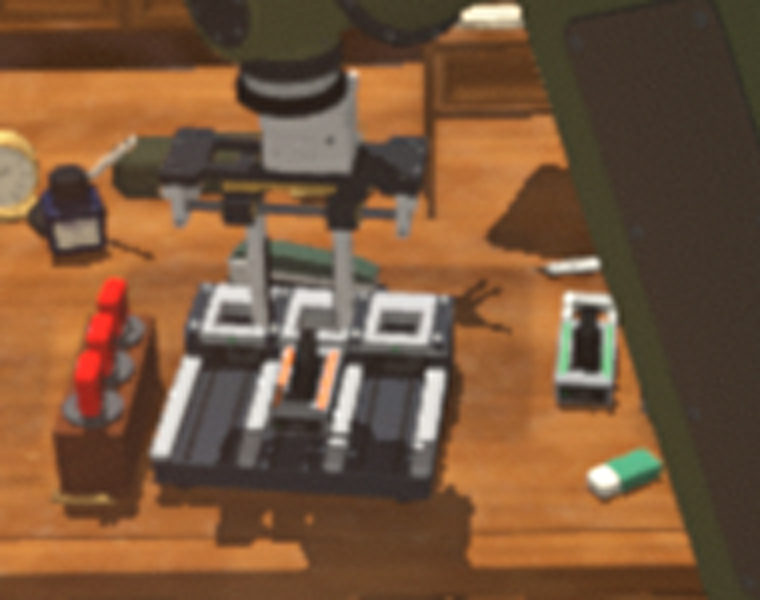

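View pics/v7.png

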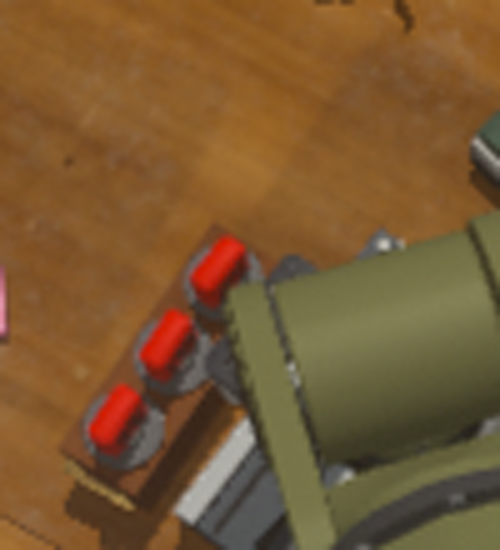

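Call:
play_rows(twist=[[0,0,0],[0,0,0],[0,0,0],[0,0,0],[0,0,0],[0,0,0],[0,0,0],[0,0,0],[0,0,0],[0,0,0]], travel=[[0,0,-0.3],[0,0,-0.3],[0,0,-0.25],[0,0,0],[0,0,0],[0,0,0],[0,0,0],[0,0,0],[0,0,0],[0,0,0]], grip=[0,0,0,0,1,1,1,1,1,1], force=40)

```text
time_s: 11.25
ee_pos: [0.5392, 0.1958, 0.0662]
eef_rot: [-1.571, -0.0, -0.647]
force: [-1.1, 0.0, 2.0]
grip_width: 0.0138
```

Call:
play_rows(twist=[[0,0,0],[0,0,0],[0,0,0],[0,0,0],[0,0,0],[0,0,0],[0,0,0],[0,0,0],[0,0,0],[0,0,0],[0,0,0]], travel=[[-0.08,0.06,0],[-0.16,0.12,0],[-0.2,0.15,0],[-0.2,0.15,0],[-0.2,0.15,0],[-0.2,0.15,0],[-0.16,0.12,0],[0,0,0],[0,0,0.3],[0,0,0.6],[0,0,0.6]], grip=[1,1,1,1,1,1,1,1,1,1,1])

```text
time_s: 12.35
ee_pos: [0.4776, 0.241, 0.1407]
eef_rot: [-1.574, 0.002, -0.647]
force: [0.9, -0.5, -1.5]
grip_width: 0.0136
```

```bash
python3 crop.py scene 225 415 110 260 4 v8.png; python3 -c "
from h import *
o=ctrl.get_obs(); print(o['ee_pos'],o['eef_rot'],o['force'],o['grip_width'])"
```

```text
[0.47950797 0.241774   0.14605469] [-1.56726210e+00 -1.40762814e-03 -6.46581545e-01] [1.38067011 0.62563292 4.00586743] 0.013344181942125208
```

View pics/v8.png

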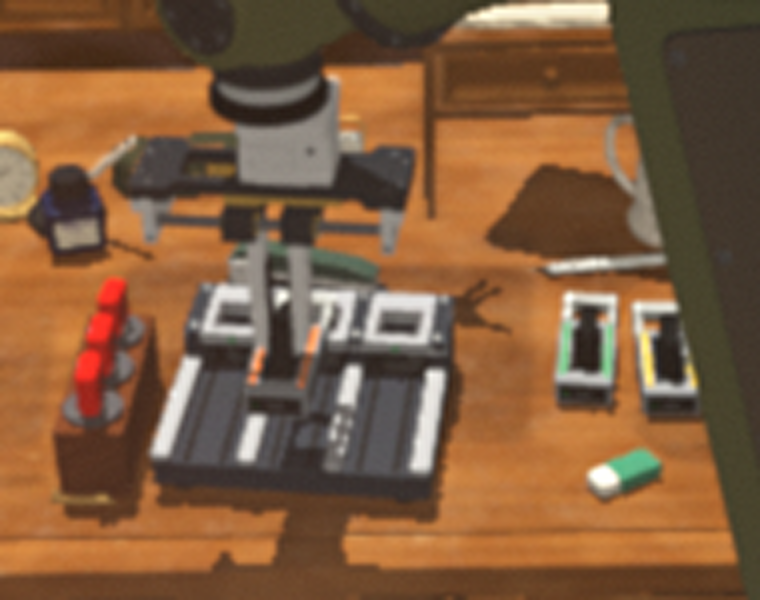

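Call:
play_rows(twist=[[0,0,0],[0,0,0],[0,0,0],[0,0,0],[0,0,0.01],[0,0,0.01],[0,0,0.01],[0,0,0],[0,0,0],[0,0,0],[0,0,0]], travel=[[-0.1,-0.4,0.1],[-0.16,-0.7,0.1],[-0.17,-0.85,0],[-0.17,-0.85,0],[-0.17,-0.85,0],[-0.17,-0.85,0],[-0.17,-0.85,0],[-0.17,-0.85,0],[-0.17,-0.85,0],[-0.15,-0.8,0],[0,-0.3,-0.2]], grip=[1,1,1,1,1,1,1,1,1,1,1])

```text
time_s: 13.5
ee_pos: [0.3982, -0.1688, 0.141]
eef_rot: [-1.571, -0.0, -0.602]
force: [0.0, 0.5, -1.4]
grip_width: 0.0138
```

```bash
python3 -c "
from h import *
shot('top','v9.png')
o=ctrl.get_obs(); print(o['ee_pos'],o['eef_rot'],o['force'],o['grip_width'])"
```

```text
[ 0.39780006 -0.16892958  0.13898345] [-1.57106441  0.0022847  -0.60243685] [-0.95515341  0.73897196 -4.24659969] 0.013619700069341191
```

View pics/v9.png

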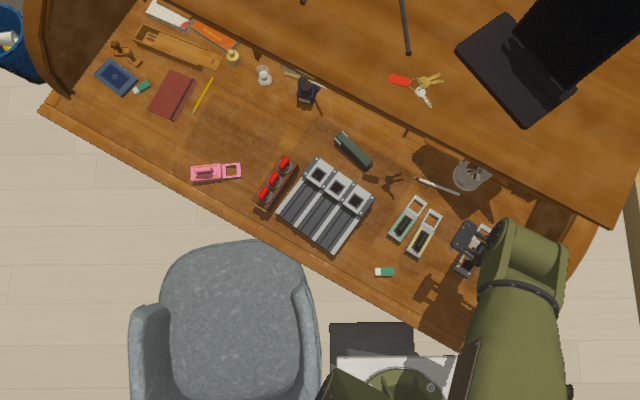

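Call:
play_rows(twist=[[0,0,0],[0,0,0],[0,0,0],[0,0,0],[0,0,0],[0,0,0]], travel=[[0,0,-0.5],[0,0,-0.6],[0,0,-0.5],[0,0,-0.25],[0,0,-0.12],[0,0,0]], grip=[1,1,1,1,1,1])

```text
time_s: 14.15
ee_pos: [0.3986, -0.1658, 0.0419]
eef_rot: [-1.571, 0.002, -0.599]
force: [-0.0, -0.5, -2.1]
grip_width: 0.0136
```

Call:
play_rows(twist=[[0,0,0],[0,0,0],[0,0,0],[0,0,0],[0,0,0],[0,0,0],[0,0,0]], travel=[[0,0,-0.08],[0,0,0],[0,0,0],[0,0,0],[0,0,0],[0,0,0.5],[0,0,0.9]], grip=[1,1,0,0,0,0,0])

```text
time_s: 14.85
ee_pos: [0.3977, -0.1661, 0.1075]
eef_rot: [-1.571, 0.005, -0.6]
force: [0.7, -0.6, 0.6]
grip_width: 0.0462
```

```bash
cat > d.py <<'E'
from refine import *
import json
J=json.load(open('pose1.json'))
p=shot('top','v10.png');s=shot('scene')
for k,S in(('cr',CRs+rs(-.014,.014,-.014,.014,.057)),('g',DRs),('y',DRs)):
    a,ca=refine(p,J[k],S); b,cb=refine(s,a,S); print(k,'top',np.round(a,4),round(ca,1),'scene',np.round(b,4),round(cb,1))
    J[k]=a.tolist(); J[k+'_s']=b.tolist()
json.dump(J,open('pose1.json','w'))
o=ctrl.get_obs(); print(o['ee_pos'],o['eef_rot'],o['force'],o['grip_width'])
overlay(p,[(J['g'],DR(),(255,0,255)),(J['y'],DR(),(255,0,255))],(370,500,170,280),5,'v11.png')
E
python3 d.py
```

```text
cr top [ 0.5931  0.156  -0.6423] 244.0 scene [ 0.5951  0.1535 -0.6409] 244.1
g top [ 0.4938 -0.0231 -0.6519] 241.7 scene [ 0.4938 -0.0241 -0.6369] 241.3
y top [ 0.4509 -0.0689 -0.5685] 242.2 scene [ 0.472  -0.0469 -0.6116] 233.8
[ 0.40113458 -0.16781079  0.11301441] [-1.5698618  -0.00768872 -0.59990373] [-0.13208448 -0.69555676 -0.98110513] 0.04693846839880861
```

View pics/v11.png

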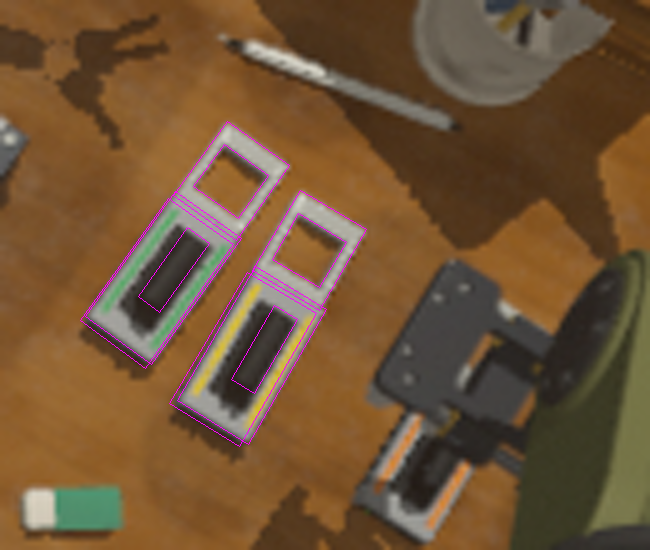

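Call:
play_rows(twist=[[0,0,0.01],[0,0,0.01],[0,0,0],[0,0,0],[0,0,0],[0,0,0],[0,0,0],[0,0,0],[0,0,0],[0,0,0],[0,0,0],[0,0,0]], travel=[[0.35,0.7,0],[0.4,0.8,0],[0.25,0.48,0],[0,0,-0.4],[0,0,-0.6],[0,0,-0.46],[0,0,0],[0,0,0],[0,0,0],[0,0,0],[0,0,0],[0,0,0]], grip=[0,0,0,0,0,0,0,1,1,1,1,1])

```text
time_s: 16.15
ee_pos: [0.4493, -0.0679, 0.036]
eef_rot: [-1.571, -0.001, -0.568]
force: [-2.4, -0.3, 4.9]
grip_width: 0.0133
```

Call:
play_rows(twist=[[0,0,0],[0,0,0],[0,0,0],[0,0,-0.016],[0,0,-0.016],[0,0,-0.016],[0,0,0],[0,0,0],[0,0,0],[0,0,0],[0,0,0],[0,0,0]], travel=[[0,0,0.4],[0,0,0.9],[0,0,0.8],[0.05,0.4,0.2],[0.1,0.8,0],[0.1,0.8,0],[0.1,0.8,0],[0.1,0.8,0],[0.1,0.8,0],[0.1,0.8,0],[0.1,0.8,0],[0,0,0]], grip=[1,1,1,1,1,1,1,1,1,1,1,1])

```text
time_s: 17.35
ee_pos: [0.4862, 0.2358, 0.15]
eef_rot: [-1.571, 0.001, -0.64]
force: [-0.2, -0.3, -2.5]
grip_width: 0.0137
```

```bash
cat > o.py <<'E'
from h import *
o=ctrl.get_obs(); print(o['time_s'],o['ee_pos'].round(4),o['eef_rot'].round(4),o['force'].round(1),o['moment'].round(2),round(o['grip_width'],4))
E
python3 o.py; python3 crop.py scene 225 415 110 260 4 v12.png
```

```text
17.35 [0.4862 0.2358 0.15  ] [-1.5707e+00  6.0000e-04 -6.4030e-01] [-0.2 -0.3 -2.5] [ 0.02 -0.17  0.01] 0.0137
```

View pics/v12.png

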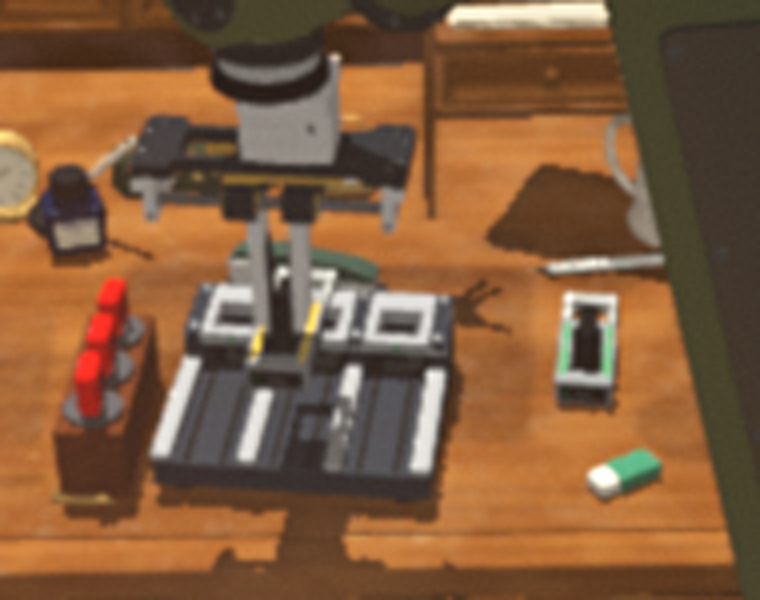

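Call:
play_rows(twist=[[0,0,0],[0,0,0],[0,0,0],[0,0,0],[0,0,0],[0,0,0]], travel=[[0,0,-0.4],[0,0,-0.5],[0,0,-0.4],[0,0,-0.2],[0,0,-0.12],[0,0,0]], grip=[1,1,1,1,1,1])

```text
time_s: 18.0
ee_pos: [0.4872, 0.2324, 0.0715]
eef_rot: [-1.569, -0.001, -0.644]
force: [-7.4, 0.7, 16.1]
grip_width: 0.0141
```

```bash
python3 o.py; python3 crop.py scene 225 415 110 260 4 v13.png
```

```text
18.0 [0.4872 0.2324 0.0715] [-1.569e+00 -8.000e-04 -6.439e-01] [-7.4  0.7 16.1] [-0.4   1.41  0.05] 0.0141
```

View pics/v13.png

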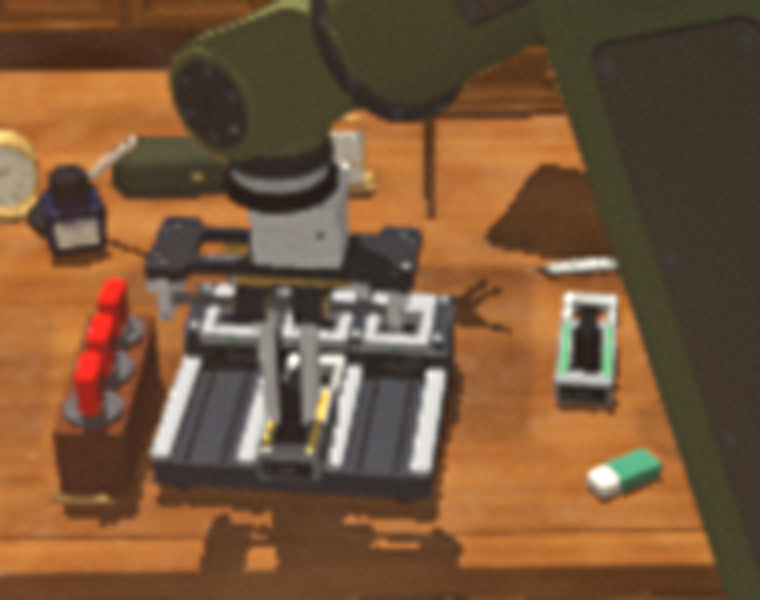

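```bash
python3 - <<'E'
from fit import *
s=shot('scene'); p=shot('top')
q=[.5941,.1548,-.6415]
o=ctrl.get_obs();e=o['ee_pos']
d=[e[0]+.0016,e[1]-.0012,-.644]
overlay(s,[(q,CR,(255,255,0)),(d,DR(e[2]-.036),(255,0,255))],(255,350,170,240),8,'v14.png')
overlay(p,[(q,CR,(255,255,0)),(d,DR(e[2]-.036),(255,0,255))],(255,385,150,260),5,'v15.png')
E
```

```text
(no output)
```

View pics/v14.png

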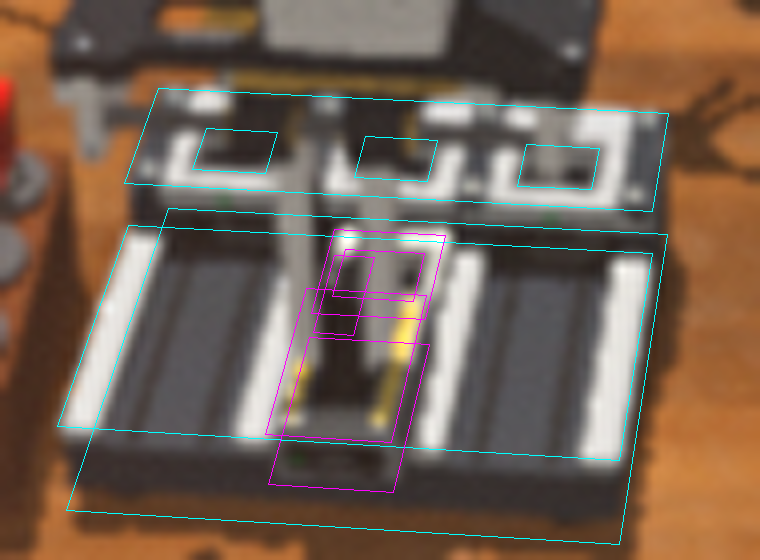

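View pics/v15.png

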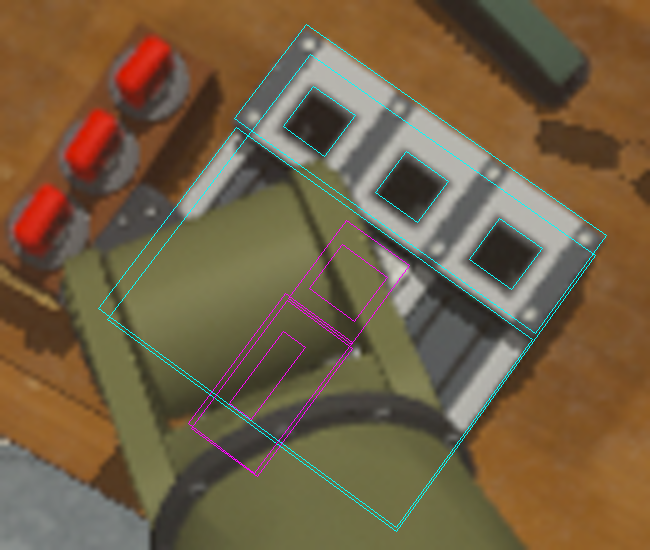

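Call:
play_rows(twist=[[0,0,0],[0,0,0]], travel=[[0,0,0],[0,0,0]], grip=[1,1])

```text
time_s: 18.35
ee_pos: [0.4871, 0.2322, 0.0716]
eef_rot: [-1.569, -0.001, -0.644]
force: [-6.3, 0.2, 13.5]
grip_width: 0.0144
```

```bash
python3 o.py
```

```text
18.35 [0.4871 0.2322 0.0716] [-1.569e+00 -9.000e-04 -6.441e-01] [-6.3  0.2 13.5] [-0.32  1.26  0.04] 0.0144
```

Call:
play_rows(twist=[[0,0,0],[0,0,0],[0,0,0]], travel=[[0,0,0.2],[0,0,0.2],[0,0,0]], grip=[1,1,1])

```text
time_s: 18.65
ee_pos: [0.4874, 0.2323, 0.0913]
eef_rot: [-1.568, -0.002, -0.644]
force: [-0.3, 1.2, -1.5]
grip_width: 0.0135
```

```bash
python3 o.py;  python3 - <<'E'
from fit import *
s=shot('scene')
q=[.5951,.1535,-.641]
o=ctrl.get_obs();e=o['ee_pos']
d=[e[0]+.0016,e[1]-.0012,-.644]
overlay(s,[(q,CR,(255,255,0))],(255,350,170,240),8,'v16.png')
overlay(s,[(d,DR(e[2]-.036),(255,0,255))],(255,350,170,240),8,'v17.png')
E
```

```text
18.65 [0.4874 0.2323 0.0913] [-1.5684e+00 -1.5000e-03 -6.4410e-01] [-0.3  1.2 -1.5] [ 0.08 -0.11  0.02] 0.0135
```

View pics/v16.png

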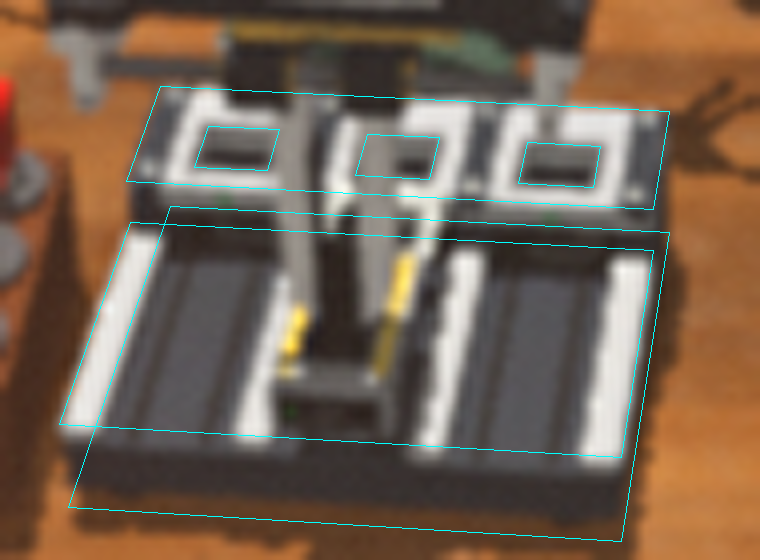

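View pics/v17.png

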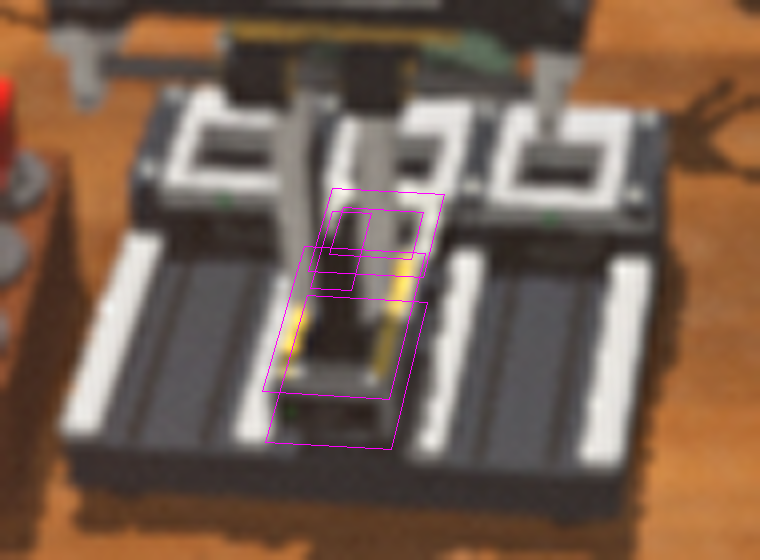

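Call:
play_rows(twist=[[0,0,0],[0,0,0],[0,0,0],[0,0,0]], travel=[[-0.02,0.07,0],[0,0,0],[0,0,-0.15],[0,0,0]], grip=[1,1,1,1])

```text
time_s: 19.1
ee_pos: [0.4849, 0.2355, 0.0806]
eef_rot: [-1.573, 0.001, -0.644]
force: [0.2, 0.7, -2.0]
grip_width: 0.0137
```

```bash
cat > o.py <<'E'
from h import *
o=ctrl.get_obs(); e=o['ee_pos']; a=-.642
d=e[:2]-np.array([.5938,.1551]); c,s=np.cos(a),np.sin(a)
print(o['time_s'],e.round(4),o['eef_rot'].round(4),'F',o['force'].round(1),'M',o['moment'].round(2),'w',round(o['grip_width'],4))
print('cradle frame mm',((c*d[0]+s*d[1])*1e3).round(1),((-s*d[0]+c*d[1])*1e3).round(1))
E
python3 o.py
```

```text
19.1 [0.4849 0.2355 0.0806] [-1.5726e+00  1.1000e-03 -6.4370e-01] F [ 0.2  0.7 -2. ] M [ 0.04 -0.13 -0.01] w 0.0137
cradle frame mm -135.3 -0.8
```

Call:
play_rows(twist=[[0,0,0],[0,0,0],[0,0,0],[0,0,0]], travel=[[0.01,0.014,-0.08],[0,0,-0.06],[0,0,-0.06],[0,0,0]], grip=[1,1,1,1])

```text
time_s: 19.5
ee_pos: [0.4858, 0.2364, 0.0714]
eef_rot: [-1.571, 0.0, -0.644]
force: [0.1, 0.9, -2.4]
grip_width: 0.0138
```

```bash
python3 o.py
```

```text
19.5 [0.4858 0.2364 0.0714] [-1.5715e+00  4.0000e-04 -6.4390e-01] F [ 0.1  0.9 -2.4] M [ 0.04 -0.09 -0.01] w 0.0138
cradle frame mm -135.1 0.4
```

Free now at this height; lower to the deck.

Call:
play_rows(twist=[[0,0,0],[0,0,0],[0,0,0]], travel=[[0,0,-0.06],[0,0,-0.03],[0,0,0]], grip=[1,1,1])

```text
time_s: 19.8
ee_pos: [0.486, 0.2364, 0.0672]
eef_rot: [-1.571, 0.0, -0.644]
force: [0.2, 0.1, -2.4]
grip_width: 0.0137
```

```bash
python3 o.py
```

```text
19.8 [0.486  0.2364 0.0672] [-1.571e+00  1.000e-04 -6.438e-01] F [ 0.2  0.1 -2.4] M [ 0.   -0.08 -0.04] w 0.0137
cradle frame mm -135.0 0.6
```

Call:
play_rows(twist=[[0,0,0],[0,0,0],[0,0,0],[0,0,0],[0,0,0],[0,0,0]], travel=[[0.1,-0.078,0],[0.16,-0.12,0],[0.16,-0.12,0],[0.16,-0.12,0],[0.16,-0.12,0],[0,0,0]], grip=[1,1,1,1,1,1])

```text
time_s: 20.4
ee_pos: [0.5241, 0.2076, 0.0674]
eef_rot: [-1.571, -0.0, -0.645]
force: [-0.4, -0.2, -2.6]
grip_width: 0.0136
```

```bash
python3 o.py
```

```text
20.4 [0.5241 0.2076 0.0674] [-1.5707e+00 -2.0000e-04 -6.4510e-01] F [-0.4 -0.2 -2.6] M [ 0.02 -0.13  0.01] w 0.0136
cradle frame mm -87.3 0.3
```

Call:
play_rows(twist=[[0,0,0],[0,0,0],[0,0,0],[0,0,0],[0,0,0]], travel=[[0.08,-0.06,-0.02],[0.08,-0.06,0],[0.08,-0.06,0],[0.04,-0.03,0],[0,0,0]], grip=[1,1,1,1,1])

```text
time_s: 20.9
ee_pos: [0.5364, 0.1985, 0.0665]
eef_rot: [-1.571, 0.002, -0.644]
force: [-6.4, 4.3, 1.3]
grip_width: 0.0135
```

```bash
python3 o.py
```

```text
20.9 [0.5364 0.1985 0.0665] [-1.5714  0.0021 -0.6437] F [-6.4  4.3  1.3] M [0.7  1.11 0.02] w 0.0135
cradle frame mm -72.0 0.4
```

Call:
play_rows(twist=[[0,0,0],[0,0,0]], travel=[[0.06,-0.045,0],[0,0,0]], grip=[1,1])

```text
time_s: 21.1
ee_pos: [0.5369, 0.1982, 0.0667]
eef_rot: [-1.573, 0.008, -0.643]
force: [-26.8, 15.5, 14.7]
grip_width: 0.0137
```

```bash
python3 o.py; python3 crop.py scene 225 415 110 260 4 v18.png
```

```text
21.1 [0.5369 0.1982 0.0667] [-1.5731  0.0078 -0.6432] F [-26.8  15.5  14.7] M [ 2.94  4.95 -0.05] w 0.0137
cradle frame mm -71.4 0.4
```

View pics/v18.png

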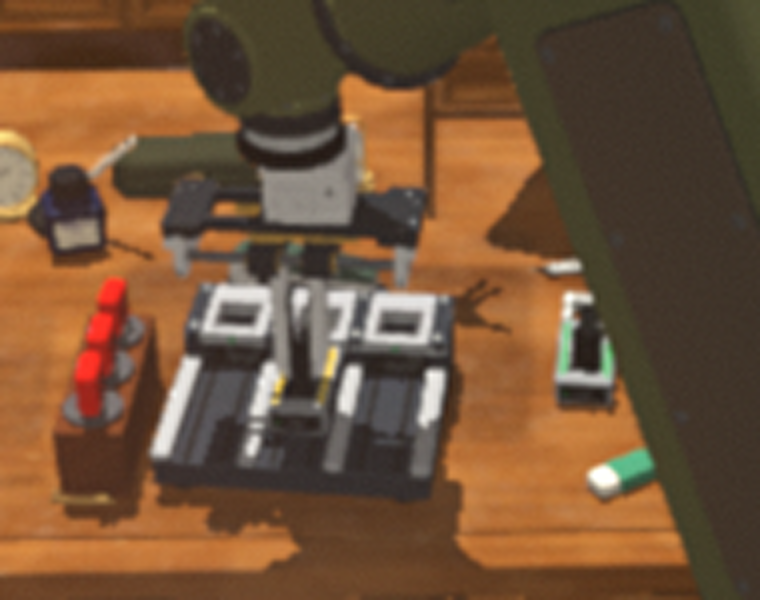

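Call:
play_rows(twist=[[0,0,0],[0,0,0],[0,0,0],[0,0,0],[0,0,0],[0,0,0],[0,0,0]], travel=[[-0.04,0.03,0],[0,0,0],[0,0,0],[0,0,0],[0,0,0.4],[0,0,0.8],[0,0,0.8]], grip=[1,0.2,0,0,0,0,0])

```text
time_s: 21.85
ee_pos: [0.538, 0.197, 0.1674]
eef_rot: [-1.572, 0.001, -0.644]
force: [0.7, -0.2, 0.2]
grip_width: 0.0469
```

```bash
python3 o.py; python3 - <<'E'
from refine import *
p=shot('top');s=shot('scene')
q=np.array([.5938,.1551,-.642])
h=[*W(q,[-.069,0,0])[0][:2],q[2]]
Z=.03
S=[([-.043,y,.022+Z],[.04,y,.022+Z]) for y in(.022,-.022)]+[([-.043,.022,.022+Z],[-.043,-.022,.022+Z])]
for pp,l in((p,'top'),(s,'scene')):
    a,c=refine(pp,h,S); d=a[:2]-q[:2]; cc,ss=np.cos(q[2]),np.sin(q[2]); print(l,a.round(4),c,'cradle frame',(cc*d[0]+ss*d[1]).round(4),(-ss*d[0]+cc*d[1]).round(4))
overlay(s,[(h,DR(Z),(255,0,255))],(255,350,170,240),8,'v19.png')
E
```

```text
21.85 [0.538  0.197  0.1674] [-1.5717e+00  6.0000e-04 -6.4420e-01] F [ 0.7 -0.2  0.2] M [ 0.01 -0.16  0.07] w 0.0469
cradle frame mm -69.8 0.1
top [ 0.5234  0.227  -0.7275] 120.85003 cradle frame -0.0994 0.0154
scene [ 0.548   0.1854 -0.5142] 242.52103 cradle frame -0.0549 -0.0031
```

View pics/v19.png

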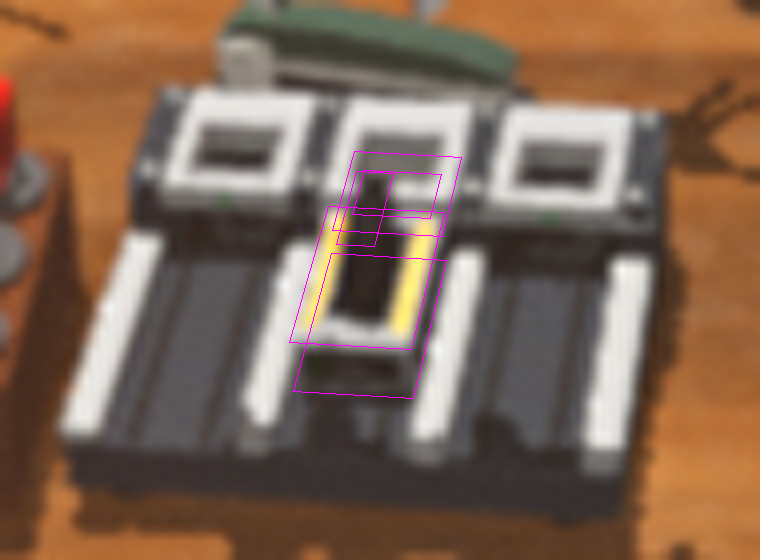

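Call:
play_rows(twist=[[0,0,0],[0,0,0],[0,0,0],[0,0,0],[0,0,0],[0,0,0],[0,0,0]], travel=[[0.5,0.4,0],[0.6,0.5,0],[0.6,0.5,0],[0.5,0.44,0],[0.12,0.13,-0.4],[0,0,-0.5],[0,0,0]], grip=[0,0,0,0,0,0,0])

```text
time_s: 22.65
ee_pos: [0.6527, 0.2952, 0.1166]
eef_rot: [-1.577, 0.003, -0.644]
force: [-0.2, 0.7, -0.4]
grip_width: 0.047
```

```bash
python3 o.py
```

```text
22.65 [0.6527 0.2952 0.1166] [-1.5766  0.0035 -0.6439] F [-0.2  0.7 -0.4] M [ 0.02 -0.11  0.06] w 0.047
cradle frame mm -36.7 147.5
```

Call:
play_rows(twist=[[0,0,0],[0,0,0],[0,0,0],[0,0,0]], travel=[[0,0,-0.35],[0,0,-0.35],[0,0,0],[0,0,0]], grip=[0,0,0,0])

```text
time_s: 23.05
ee_pos: [0.6544, 0.2957, 0.0877]
eef_rot: [-1.57, -0.0, -0.644]
force: [0.1, -0.1, 1.6]
grip_width: 0.0472
```

```bash
python3 o.py
```

```text
23.05 [0.6544 0.2957 0.0877] [-1.5701e+00 -5.0000e-04 -6.4410e-01] F [ 0.1 -0.1  1.6] M [ 0.02 -0.1   0.03] w 0.0472
cradle frame mm -35.7 148.9
```

Call:
play_rows(twist=[[0,0,0],[0,0,0],[0,0,0],[0,0,0],[0,0,0],[0,0,0],[0,0,0],[0,0,0],[0,0,0],[0,0,0],[0,0,0],[0,0,0]], travel=[[0,0,-0.1],[0,0,0],[0,0,0],[0,0,0],[0,0,0],[0,0,0],[0,0,0.2],[0,0,0.4],[0,0,0.5],[0,0,0.5],[0,0,0.4],[0,0,0]], grip=[0,0,1,1,1,1,1,1,1,1,1,1], force=30)

```text
time_s: 24.25
ee_pos: [0.655, 0.2962, 0.1855]
eef_rot: [-1.566, -0.003, -0.644]
force: [0.3, 0.3, -0.2]
grip_width: 0.016
```

```bash
python3 o.py
```

```text
24.25 [0.655  0.2962 0.1855] [-1.5661 -0.0029 -0.6438] F [ 0.3  0.3 -0.2] M [ 0.04 -0.1  -0.  ] w 0.016
cradle frame mm -35.5 149.6
```

Call:
play_rows(twist=[[0,0,0],[0,0,0],[0,0,0],[0,0,0],[0,0,0],[0,0,0],[0,0,0],[0,0,0]], travel=[[-0.25,-0.6,0],[-0.3,-0.7,0],[-0.3,-0.7,0],[-0.26,-0.6,0],[-0.1,-0.21,-0.2],[0,0,-0.4],[0,0,-0.2],[0,0,0]], grip=[1,1,1,1,1,1,1,1])

```text
time_s: 25.05
ee_pos: [0.5927, 0.1553, 0.1394]
eef_rot: [-1.573, 0.002, -0.644]
force: [1.2, 0.5, -1.0]
grip_width: 0.0158
```

```bash
python3 o.py
```

```text
25.05 [0.5927 0.1553 0.1394] [-1.5733  0.0023 -0.6436] F [ 1.2  0.5 -1. ] M [ 0.03 -0.12 -0.02] w 0.0158
cradle frame mm -1.0 -0.5
```

Call:
play_rows(twist=[[0,0,0],[0,0,0],[0,0,0],[0,0,0]], travel=[[0.01,0,-0.3],[0,0,-0.3],[0,0,0],[0,0,0]], grip=[1,1,1,1])

```text
time_s: 25.45
ee_pos: [0.594, 0.1554, 0.1111]
eef_rot: [-1.571, 0.0, -0.644]
force: [0.7, -0.1, 0.4]
grip_width: 0.0157
```

```bash
python3 o.py
```

```text
25.45 [0.594  0.1554 0.1111] [-1.5714e+00  5.0000e-04 -6.4370e-01] F [ 0.7 -0.1  0.4] M [-0.01 -0.19  0.  ] w 0.0157
cradle frame mm -0.0 0.3
```

Call:
play_rows(twist=[[0,0,0],[0,0,0],[0,0,0],[0,0,0]], travel=[[0.01,0.005,-0.12],[0,0,-0.1],[0,0,-0.08],[0,0,0]], grip=[1,1,1,1])

```text
time_s: 25.85
ee_pos: [0.5946, 0.1563, 0.0962]
eef_rot: [-1.57, 0.001, -0.644]
force: [0.5, 5.3, -3.5]
grip_width: 0.0161
```

```bash
python3 o.py
```

```text
25.85 [0.5946 0.1563 0.0962] [-1.5695e+00  6.0000e-04 -6.4380e-01] F [ 0.5  5.3 -3.5] M [ 1.49 -0.46  0.04] w 0.0161
cradle frame mm -0.1 1.4
```

Call:
play_rows(twist=[[0,0,0],[0,0,0],[0,0,0],[0,0,0]], travel=[[0,0,-0.1],[0,0,-0.1],[0,0,-0.1],[0,0,0]], grip=[1,1,1,1])

```text
time_s: 26.25
ee_pos: [0.5947, 0.1566, 0.0815]
eef_rot: [-1.569, 0.0, -0.644]
force: [1.6, 7.9, -1.6]
grip_width: 0.016
```

```bash
python3 o.py
```

```text
26.25 [0.5947 0.1566 0.0815] [-1.569e+00  5.000e-04 -6.436e-01] F [ 1.6  7.9 -1.6] M [ 1.86 -0.43  0.05] w 0.016
cradle frame mm -0.2 1.8
```

Call:
play_rows(twist=[[0,0,0],[0,0,0],[0,0,0],[0,0,0],[0,0,0],[0,0,0],[0,0,0],[0,0,0]], travel=[[0,-0.01,-0.05],[0,0,0],[0,0,0],[0,0,0],[0,0,0],[0,0,0.4],[0,0,0.8],[0,0,0.4]], grip=[1,1,0,0,0,0,0,0])

```text
time_s: 27.05
ee_pos: [0.5952, 0.155, 0.1616]
eef_rot: [-1.569, -0.002, -0.644]
force: [0.2, -0.4, 0.5]
grip_width: 0.0472
```

```bash
python3 o.py;python3 crop.py scene 240 350 140 240 6 v20.png
```

```text
27.05 [0.5952 0.155  0.1616] [-1.569  -0.0018 -0.644 ] F [ 0.2 -0.4  0.5] M [-0.03 -0.2   0.  ] w 0.0472
cradle frame mm 1.2 0.8
```

View pics/v20.png

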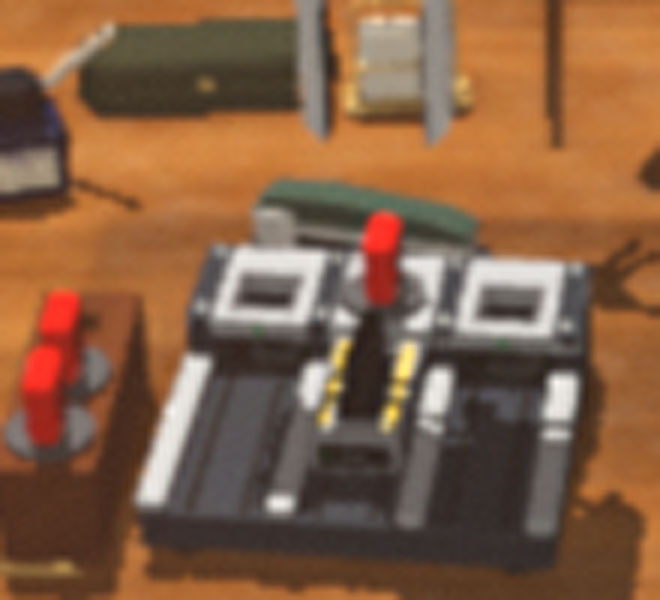

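```bash
cat > d2.py <<'E'
from refine import *
import json
J=json.load(open('pose1.json'))
p=shot('top','v21.png');s=shot('scene')
print([(np.round(d['point']).tolist(),round(d['confidence'],2)) for d in ctrl.boxes_of('drive_c',p)])
a,ca=refine(p,J['g'],DRs); b,cb=refine(s,J['g'],DRs); print('top',np.round(a,4),round(ca,1),'scene',np.round(b,4),round(cb,1))
overlay(p,[(a,DR(),(255,0,255))],(370,500,170,280),5,'v22.png')
E
python3 d2.py
```

```text
[([319.0, 213.0], 0.74), ([412.0, 211.0], 0.67), ([303.0, 204.0], 0.49)]
top [ 0.4936 -0.0233 -0.6489] 190.4 scene [ 0.4678 -0.0046 -0.5901] 226.6
```

View pics/v22.png

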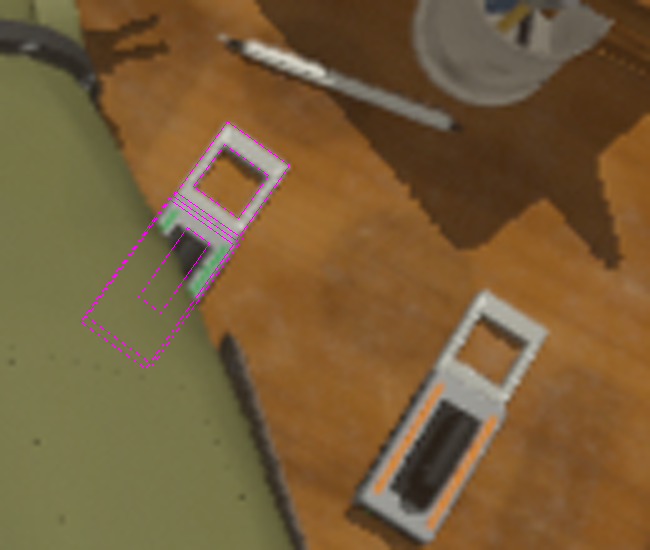

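Call:
play_rows(twist=[[0,0,0],[0,0,0],[0,0,0],[0,0,-0.004],[0,0,0],[0,0,0],[0,0,0],[0,0,0],[0,0,0]], travel=[[-0.3,-0.6,0],[-0.4,-0.75,0],[-0.45,-0.75,0],[-0.45,-0.75,0],[-0.35,-0.6,0],[-0.1,-0.1,-0.4],[0,0,-0.7],[0,0,-0.5],[0,0,0]], grip=[0,0,0,0,0,0,0,0,0])

```text
time_s: 28.15
ee_pos: [0.4896, -0.0223, 0.075]
eef_rot: [-1.575, 0.006, -0.65]
force: [-0.3, 0.3, 1.2]
grip_width: 0.0466
```

```bash
python3 o.py; python3 crop.py scene 330 430 150 230 6 v23.png; python3 crop.py top 350 490 150 280 4.5 v24.png
```

```text
28.15 [ 0.4896 -0.0223  0.075 ] [-1.5747  0.0065 -0.6505] F [-0.3  0.3  1.2] M [-0.02 -0.1  -0.03] w 0.0466
cradle frame mm 22.8 -204.5
```

View pics/v23.png

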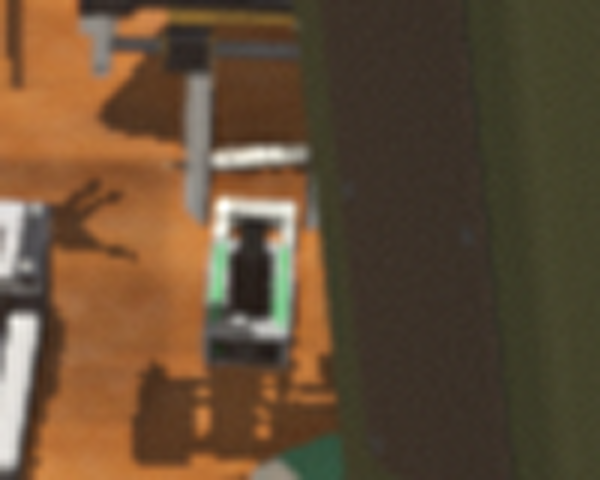

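View pics/v24.png

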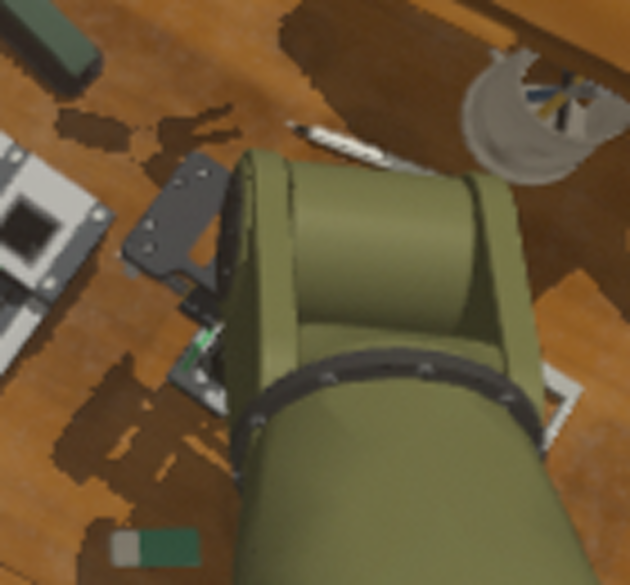

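Call:
play_rows(twist=[[0,0,0],[0,0,0],[0,0,0],[0,0,0],[0,0,0],[0,0,0],[0,0,0],[0,0,0],[0,0,0]], travel=[[0.05,-0.02,-0.4],[0,0,-0.4],[0,0,-0.05],[0,0,0],[0,0,0],[0,0,0],[0,0,0],[0,0,0],[0,0,0]], grip=[0,0,0,0,1,1,1,1,1], force=40)

```text
time_s: 29.15
ee_pos: [0.4946, -0.0235, 0.0366]
eef_rot: [-1.571, -0.0, -0.65]
force: [-1.0, -0.4, 3.5]
grip_width: 0.0134
```

```bash
python3 o.py
```

```text
29.15 [ 0.4946 -0.0235  0.0366] [-1.5708e+00 -2.0000e-04 -6.5010e-01] F [-1.  -0.4  3.5] M [-0.1  -0.04  0.  ] w 0.0134
cradle frame mm 27.5 -202.4
```

Call:
play_rows(twist=[[0,0,0],[0,0,0],[0,0,0],[0,0,0.004],[0,0,0],[0,0,0],[0,0,0],[0,0,0],[0,0,0],[0,0,0],[0,0,0],[0,0,0]], travel=[[0,0,0.4],[0,0,0.8],[0,0,0.8],[-0.08,0.4,0.2],[-0.16,0.8,0],[-0.18,0.8,0],[-0.18,0.8,0],[-0.16,0.75,0],[-0.14,0.63,-0.3],[0,0,-0.5],[0,0,-0.2],[0,0,0]], grip=[1,1,1,1,1,1,1,1,1,1,1,1])

```text
time_s: 30.35
ee_pos: [0.4489, 0.185, 0.0953]
eef_rot: [-1.573, 0.002, -0.644]
force: [1.1, -0.0, -2.3]
grip_width: 0.0137
```

```bash
python3 o.py
```

```text
30.35 [0.4489 0.185  0.0953] [-1.5732  0.0016 -0.6441] F [ 1.1 -0.  -2.3] M [ 0.03 -0.09  0.  ] w 0.0137
cradle frame mm -134.0 -62.8
```

Call:
play_rows(twist=[[0,0,0],[0,0,0],[0,0,0],[0,0,0]], travel=[[0,0,-0.15],[0,0,-0.12],[0,0,0],[0,0,0]], grip=[1,1,1,1])

```text
time_s: 30.75
ee_pos: [0.4497, 0.1854, 0.0832]
eef_rot: [-1.571, -0.0, -0.644]
force: [0.2, -0.5, -1.6]
grip_width: 0.0134
```

```bash
python3 o.py
```

```text
30.75 [0.4497 0.1854 0.0832] [-1.5706e+00 -1.0000e-04 -6.4420e-01] F [ 0.2 -0.5 -1.6] M [ 0.01 -0.09 -0.01] w 0.0134
cradle frame mm -133.5 -62.0
```

Call:
play_rows(twist=[[0,0,0],[0,0,0],[0,0,0],[0,0,0],[0,0,0]], travel=[[0,0,-0.1],[0,0,-0.1],[0,0,-0.06],[0,0,-0.04],[0,0,0]], grip=[1,1,1,1,1])

```text
time_s: 31.25
ee_pos: [0.4494, 0.1855, 0.0676]
eef_rot: [-1.571, 0.0, -0.644]
force: [-0.3, -0.2, -2.0]
grip_width: 0.0138
```

```bash
python3 o.py
```

```text
31.25 [0.4494 0.1855 0.0676] [-1.5713e+00  3.0000e-04 -6.4380e-01] F [-0.3 -0.2 -2. ] M [ 0.02 -0.1  -0.01] w 0.0138
cradle frame mm -133.8 -62.1
```

Call:
play_rows(twist=[[0,0,0],[0,0,0],[0,0,0],[0,0,0],[0,0,0],[0,0,0],[0,0,0]], travel=[[0.1,-0.075,0],[0.16,-0.12,0],[0.16,-0.12,0],[0.16,-0.12,0],[0.16,-0.12,0],[0.1,-0.075,-0.02],[0,0,0]], grip=[1,1,1,1,1,1,1])

```text
time_s: 31.95
ee_pos: [0.4921, 0.1535, 0.0667]
eef_rot: [-1.571, 0.0, -0.645]
force: [0.4, 0.4, -1.8]
grip_width: 0.0135
```

```bash
python3 o.py
```

```text
31.95 [0.4921 0.1535 0.0667] [-1.5709e+00  1.0000e-04 -6.4470e-01] F [ 0.4  0.4 -1.8] M [-0.03 -0.09 -0.03] w 0.0135
cradle frame mm -80.5 -62.2
```

Call:
play_rows(twist=[[0,0,0],[0,0,0],[0,0,0],[0,0,0]], travel=[[0.08,-0.06,0],[0.06,-0.045,0],[0.05,-0.038,0],[0,0,0]], grip=[1,1,1,1])

```text
time_s: 32.35
ee_pos: [0.5011, 0.1469, 0.0669]
eef_rot: [-1.571, 0.0, -0.644]
force: [0.6, -0.2, -2.2]
grip_width: 0.014
```

```bash
python3 o.py
```

```text
32.35 [0.5011 0.1469 0.0669] [-1.5709e+00  3.0000e-04 -6.4390e-01] F [ 0.6 -0.2 -2.2] M [ 0.03 -0.13 -0.06] w 0.014
cradle frame mm -69.3 -62.1
```

Call:
play_rows(twist=[[0,0,0],[0,0,0],[0,0,0],[0,0,0]], travel=[[0.05,-0.038,-0.01],[0.05,-0.038,0],[0,0,0],[0,0,0]], grip=[1,1,1,1])

```text
time_s: 32.75
ee_pos: [0.5026, 0.1456, 0.0667]
eef_rot: [-1.573, 0.008, -0.643]
force: [-30.4, 19.2, 19.6]
grip_width: 0.0141
```

```bash
python3 o.py
```

```text
32.75 [0.5026 0.1456 0.0667] [-1.5729  0.0081 -0.6431] F [-30.4  19.2  19.6] M [ 3.65  5.35 -0.02] w 0.0141
cradle frame mm -67.4 -62.2
```

Call:
play_rows(twist=[[0,0,0],[0,0,0],[0,0,0],[0,0,0],[0,0,0],[0,0,0],[0,0,0]], travel=[[-0.05,0.038,0],[0,0,0],[0,0,0],[0,0,0],[0,0,0.4],[0,0,0.8],[0,0,0.8]], grip=[1,0.2,0,0,0,0,0])

```text
time_s: 33.45
ee_pos: [0.5034, 0.1447, 0.1674]
eef_rot: [-1.572, 0.001, -0.644]
force: [-0.0, -0.3, -0.3]
grip_width: 0.0466
```

```bash
python3 o.py; python3 - <<'E'
from h import *
p=shot('top'); im=p['img'].astype(int); m=((im[...,0]>150)&(im[...,1]<70)&(im[...,2]<70)).astype(np.uint8)
cv2.imwrite('pics/v25.png',cv2.resize(p['img'][140:260,240:390,::-1],None,fx=5,fy=5,interpolation=cv2.INTER_CUBIC))
n,lab,st,c=cv2.connectedComponentsWithStats(m)
for i in range(1,n):
    if st[i,4]>15:
        ys,xs=np.where(lab==i); w=at_z(p,np.c_[xs,ys],.095)[:,:2]; d=w-w.mean(0); ev=np.linalg.svd(d)[2][0] if len(d)<500 else 0
        print(c[i].round(1),st[i].tolist(),w.mean(0).round(4),'yaw',round(float(np.arctan2(ev[1],ev[0])),2))
E
```

```text
33.45 [0.5034 0.1447 0.1674] [-1.5717e+00  7.0000e-04 -6.4420e-01] F [-0.  -0.3 -0.3] M [-0.   -0.14  0.01] w 0.0466
cradle frame mm -66.2 -62.5
[399.   80.1] [389, 75, 21, 12, 169] [ 0.8832 -0.0184] yaw -1.85
[272.6 177.1] [268, 172, 10, 11, 63] [0.6136 0.3232] yaw 2.57
[262.3 192.4] [258, 187, 10, 12, 67] [0.5729 0.3493] yaw 2.58
```

View pics/v25.png

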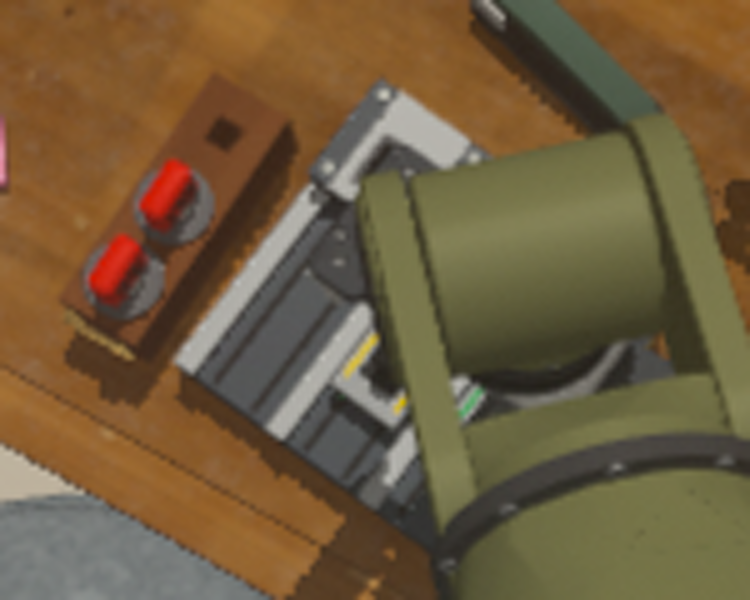

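Call:
play_rows(twist=[[0,0,0.01],[0,0,0.01],[0,0,0.01],[0,0,0.01],[0,0,0.007],[0,0,0],[0,0,0],[0,0,0],[0,0,0]], travel=[[0.35,0.55,0],[0.45,0.75,0],[0.5,0.78,0],[0.5,0.75,0],[0.35,0.6,0],[0.06,0.12,-0.4],[0,0,-0.6],[0,0,-0.3],[0,0,0]], grip=[0,0,0,0,0,0,0,0,0])

```text
time_s: 34.4
ee_pos: [0.613, 0.3214, 0.0986]
eef_rot: [-1.575, 0.002, -0.571]
force: [-0.6, 0.0, 1.7]
grip_width: 0.0471
```

```bash
python3 o.py
```

```text
34.4 [0.613  0.3214 0.0986] [-1.5748  0.0024 -0.5707] F [-0.6  0.   1.7] M [-0.03 -0.11  0.01] w 0.0471
cradle frame mm -84.2 144.7
```

Call:
play_rows(twist=[[0,0,0],[0,0,0],[0,0,0],[0,0,0]], travel=[[0,0,-0.25],[0,0,-0.13],[0,0,0],[0,0,0]], grip=[0,0,0,0])

```text
time_s: 34.8
ee_pos: [0.6143, 0.3225, 0.083]
eef_rot: [-1.57, -0.0, -0.57]
force: [0.3, -0.7, -0.3]
grip_width: 0.047
```

```bash
python3 o.py
```

```text
34.8 [0.6143 0.3225 0.083 ] [-1.5702e+00 -4.0000e-04 -5.7010e-01] F [ 0.3 -0.7 -0.3] M [ 0.03 -0.1   0.  ] w 0.047
cradle frame mm -83.8 146.3
```

Call:
play_rows(twist=[[0,0,0],[0,0,0],[0,0,0],[0,0,0],[0,0,0],[0,0,0],[0,0,0],[0,0,0],[0,0,0],[0,0,0]], travel=[[0,0,0],[0,0,0],[0,0,0],[0,0,0],[0,0,0.2],[0,0,0.4],[0,0,0.5],[0,0,0.5],[0,0,0.5],[0,0,0]], grip=[1,1,1,1,1,1,1,1,1,1], force=30)

```text
time_s: 35.8
ee_pos: [0.6151, 0.323, 0.1922]
eef_rot: [-1.565, -0.004, -0.57]
force: [1.1, 0.1, -0.3]
grip_width: 0.0159
```

```bash
python3 o.py; python3 crop.py scene 215 325 120 230 5 v26.png
```

```text
35.8 [0.6151 0.323  0.1922] [-1.5653 -0.0035 -0.57  ] F [ 1.1  0.1 -0.3] M [-0.01 -0.06  0.03] w 0.0159
cradle frame mm -83.5 147.3
```

View pics/v26.png

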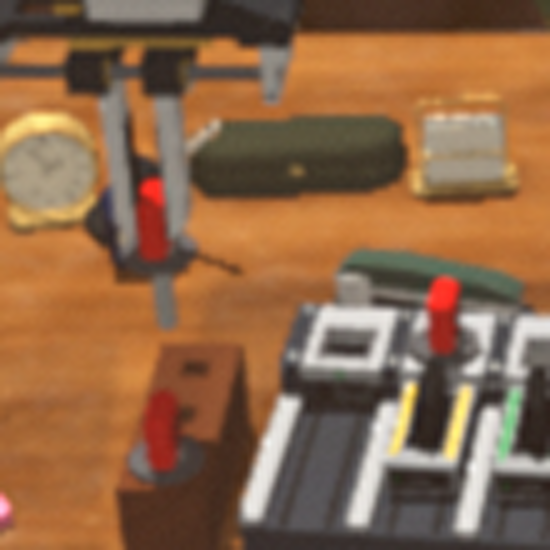

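Call:
play_rows(twist=[[0,0,0],[0,0,-0.015],[0,0,-0.015],[0,0,-0.0165],[0,0,0],[0,0,0],[0,0,0],[0,0,0],[0,0,0]], travel=[[-0.1,-0.45,0],[-0.2,-0.75,0],[-0.24,-0.9,0],[-0.24,-0.9,0],[-0.24,-0.8,0],[-0.15,-0.55,0],[0,0,-0.4],[0,0,-0.4],[0,0,0]], grip=[1,1,1,1,1,1,1,1,1])

```text
time_s: 36.75
ee_pos: [0.5539, 0.1046, 0.1441]
eef_rot: [-1.575, 0.004, -0.644]
force: [-0.7, 0.4, -0.4]
grip_width: 0.0157
```

```bash
python3 o.py; python3 crop.py scene 265 375 130 240 5 v27.png
```

```text
36.75 [0.5539 0.1046 0.1441] [-1.5748  0.0042 -0.6435] F [-0.7  0.4 -0.4] M [ 0.02 -0.15  0.  ] w 0.0157
cradle frame mm -1.7 -64.4
```

View pics/v27.png

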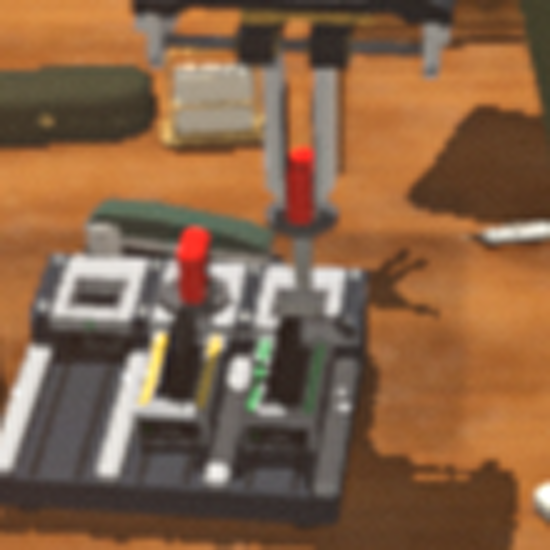

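Call:
play_rows(twist=[[0,0,0],[0,0,0]], travel=[[0.03,0.02,0],[0,0,0]], grip=[1,1])

```text
time_s: 37.0
ee_pos: [0.5575, 0.1064, 0.1482]
eef_rot: [-1.57, -0.001, -0.643]
force: [-0.7, -0.0, -0.6]
grip_width: 0.0158
```

```bash
python3 o.py
```

```text
37.0 [0.5575 0.1064 0.1482] [-1.570e+00 -8.000e-04 -6.426e-01] F [-0.7 -0.  -0.6] M [ 0.03 -0.13 -0.02] w 0.0158
cradle frame mm 0.1 -60.8
```

Call:
play_rows(twist=[[0,0,0],[0,0,0],[0,0,0],[0,0,0],[0,0,0],[0,0,0]], travel=[[-0.014,-0.02,-0.2],[0,0,-0.2],[0,0,-0.2],[0,0,-0.2],[0,0,-0.06],[0,0,0]], grip=[1,1,1,1,1,1])

```text
time_s: 37.6
ee_pos: [0.5561, 0.105, 0.1038]
eef_rot: [-1.572, 0.001, -0.643]
force: [-0.1, -0.3, -1.0]
grip_width: 0.0156
```

```bash
python3 o.py
```

```text
37.6 [0.5561 0.105  0.1038] [-1.5715e+00  8.0000e-04 -6.4310e-01] F [-0.1 -0.3 -1. ] M [-0.05 -0.1   0.  ] w 0.0156
cradle frame mm -0.2 -62.7
```

Now touch down gently.

Call:
play_rows(twist=[[0,0,0],[0,0,0],[0,0,0],[0,0,0]], travel=[[0,0,-0.03],[0,0,-0.03],[0,0,-0.03],[0,0,0]], grip=[1,1,1,1])

```text
time_s: 38.0
ee_pos: [0.5564, 0.1052, 0.1001]
eef_rot: [-1.57, -0.0, -0.643]
force: [-1.1, 0.7, 0.5]
grip_width: 0.0158
```

```bash
python3 o.py
```

```text
38.0 [0.5564 0.1052 0.1001] [-1.5703 -0.     -0.6431] F [-1.1  0.7  0.5] M [ 0.34 -0.06 -0.02] w 0.0158
cradle frame mm -0.0 -62.4
```

Call:
play_rows(twist=[[0,0,0],[0,0,0],[0,0,0]], travel=[[0,0,-0.03],[0,0,-0.03],[0,0,0]], grip=[1,1,1])

```text
time_s: 38.3
ee_pos: [0.5562, 0.1056, 0.0969]
eef_rot: [-1.57, 0.001, -0.643]
force: [-0.4, 5.5, -2.6]
grip_width: 0.0162
```

```bash
python3 o.py
```

```text
38.3 [0.5562 0.1056 0.0969] [-1.5699e+00  8.0000e-04 -6.4310e-01] F [-0.4  5.5 -2.6] M [ 1.44 -0.    0.03] w 0.0162
cradle frame mm -0.5 -62.1
```

Call:
play_rows(twist=[[0,0,0],[0,0,0],[0,0,0],[0,0,0]], travel=[[0,0.02,-0.06],[0,0,-0.08],[0,0,-0.06],[0,0,0]], grip=[1,1,1,1])

```text
time_s: 38.7
ee_pos: [0.556, 0.1061, 0.0862]
eef_rot: [-1.571, 0.001, -0.643]
force: [-1.2, 2.8, -3.2]
grip_width: 0.0159
```

```bash
python3 o.py
```

```text
38.7 [0.556  0.1061 0.0862] [-1.5713e+00  9.0000e-04 -6.4310e-01] F [-1.2  2.8 -3.2] M [ 1.    0.06 -0.05] w 0.0159
cradle frame mm -0.9 -61.9
```

Call:
play_rows(twist=[[0,0,0],[0,0,0],[0,0,0],[0,0,0],[0,0,0]], travel=[[0,0.01,-0.05],[0,0,-0.04],[0,0,-0.03],[0,0,0],[0,0,0]], grip=[1,1,1,1,1])

```text
time_s: 39.2
ee_pos: [0.5564, 0.1064, 0.0825]
eef_rot: [-1.571, -0.0, -0.643]
force: [-10.7, 1.4, 19.6]
grip_width: 0.016
```

```bash
python3 o.py
```

```text
39.2 [0.5564 0.1064 0.0825] [-1.5706e+00 -5.0000e-04 -6.4300e-01] F [-10.7   1.4  19.6] M [0.34 1.98 0.  ] w 0.016
cradle frame mm -0.8 -61.4
```

Call:
play_rows(twist=[[0,0,0],[0,0,0],[0,0,0],[0,0,0],[0,0,0],[0,0,0],[0,0,0]], travel=[[0,0,0],[0,0,0],[0,0,0],[0,0,0],[0,0,0.4],[0,0,0.8],[0,0,0.6]], grip=[0.2,0,0,0,0,0,0])

```text
time_s: 39.9
ee_pos: [0.5565, 0.1064, 0.1727]
eef_rot: [-1.571, -0.001, -0.643]
force: [0.5, 0.4, 0.2]
grip_width: 0.0471
```

```bash
python3 o.py; python3 crop.py scene 225 355 140 240 6 v28.png
```

```text
39.9 [0.5565 0.1064 0.1727] [-1.5705e+00 -5.0000e-04 -6.4310e-01] F [0.5 0.4 0.2] M [ 0.06 -0.12 -0.02] w 0.0471
cradle frame mm -0.7 -61.3
```

View pics/v28.png

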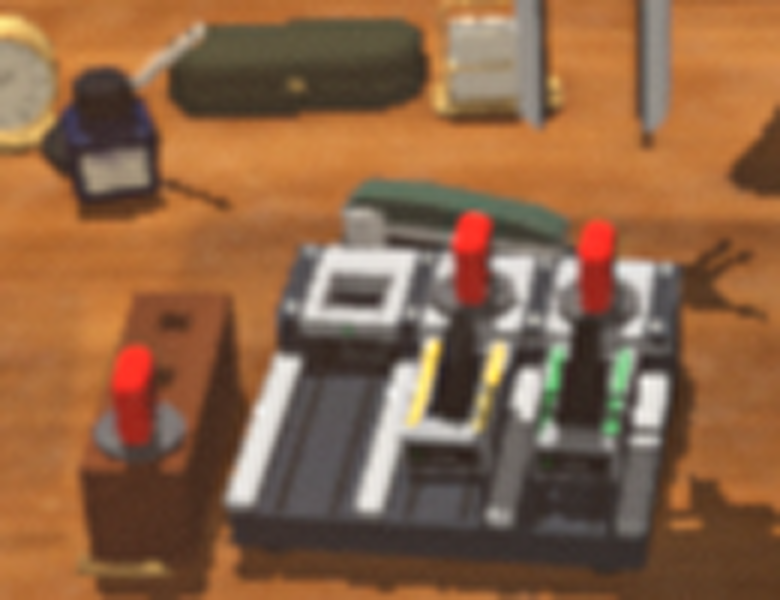

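Call:
play_rows(twist=[[0,0,0],[0,0,0],[0,0,0],[0,0,0],[0,0,0],[0,0,0],[0,0,0],[0,0,0],[0,0,0],[0,0,0]], travel=[[0,0,0.5],[-0.2,-0.3,0.5],[-0.4,-0.7,0.4],[-0.4,-0.8,0.3],[-0.4,-0.8,0],[-0.4,-0.8,0],[-0.4,-0.8,0],[-0.4,-0.7,0],[-0.2,-0.3,0],[0,0,0]], grip=[0,0,0,0,0,0,0,0,0,0])

```text
time_s: 40.95
ee_pos: [0.4155, -0.1551, 0.2559]
eef_rot: [-1.571, -0.0, -0.646]
force: [0.3, 1.0, -0.7]
grip_width: 0.0469
```

```bash
python3 o.py; python3 - <<'E'
from fit import *
p=shot('top','v29.png');s=shot('scene')
q=np.array([.5935,.1555,-.642]); pw=lambda x,y:[*W(q,[x,y,0])[0][:2],q[2]]
items=[(pw(-.069,y),DR(.03),(255,0,255)) for y in(0,-.062)]+[(pw(0,y),PN(.057),(0,255,0)) for y in(0,-.062)]
overlay(p,items,(245,385,150,260),5,'v30.png')
E
```

```text
40.95 [ 0.4155 -0.1551  0.2559] [-1.571e+00 -3.000e-04 -6.460e-01] F [ 0.3  1.  -0.7] M [-0.05 -0.17  0.01] w 0.0469
cradle frame mm 42.9 -355.2
```

View pics/v29.png

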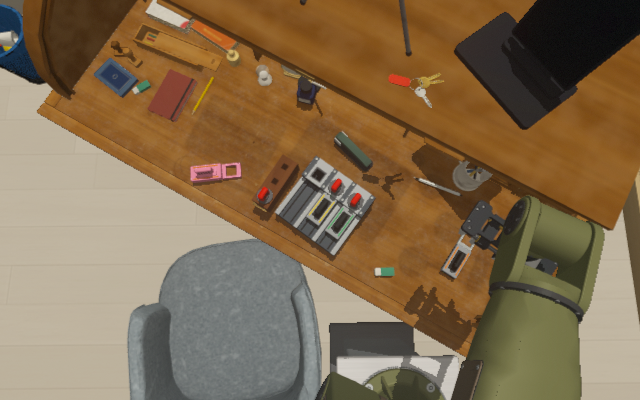

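View pics/v30.png

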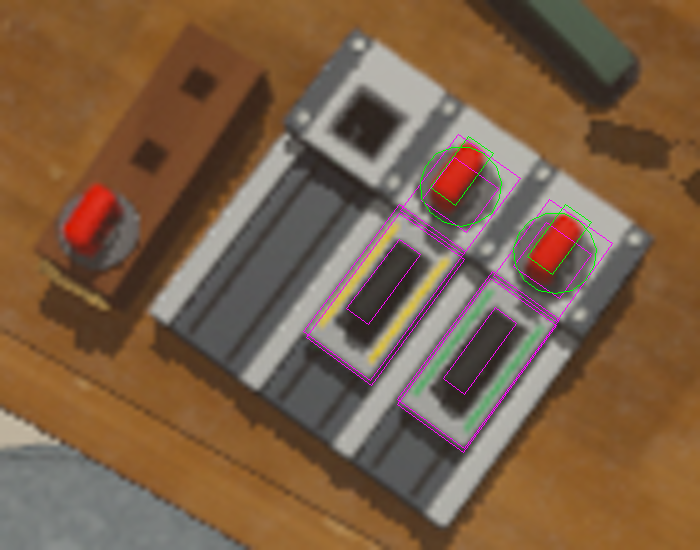

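The final top view shows both drives home against the bridge, with seated pins at (335,185) and (355,200). The third pin is upright in the stand at (264,194). The old drive lies flat at (457,258), and the stapler, pen and eraser are where they were.

```bash
python3 -c "
from h import *
print(ctrl.hand_in())"
```

```text
the job is handed in; nothing more can be done
None
```

The cradle is ready, and I handed the job in at about 41 s of the 210 s allowed.

- **Old drive:** I pulled its pin, drew it out of bay 2 and laid it flat on the desk, well to the right of the cradle.
- **Drives in bays:** Only two drives were there. Yellow went into bay 2 and green into bay 3. Each was pushed until it stopped hard against the bridge, at about 31 N and 36 N.
- **Pins:** Bay 2 is locked with the pin from the old drive, put back where it had been. Bay 3 is locked with a pin from the stand, and its hole was found by feel. I parked the old drive's pin in the stand in between; the pin left over stands upright in its original hole there.

**Last checks:** In the camera pictures both drives match their fully home outlines and both collars look flat on the bridge. The old drive lies clear of the cradle, and the stapler, pen, eraser and pink look-alike are unmoved.

**What went wrong or disagreed:**
- The first try at lowering the yellow drive touched something at about 16 N, probably the rail because it sat about 2 mm off-centre. I lifted, re-centred and it went in freely.
- The two cameras disagreed by about 2–3 mm on where the cradle was along its length, so I went by contact there.
- An automatic outline fit of the yellow drive in its bay failed because the arm was in the way. I used the overlay pictures instead.

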